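# Lock up the spice chest and clear the plate

## Task

Pack up the kitchen worktop for the night: stand every one of the small metal spice tins upright in the open plywood chest, shut its lid, swing the hasp over so that it lies flat down the front with the staple through its slot, and drop the retaining pin from its wooden block down through the staple until its head rests on the staple. Also slide the blue plate from in front of the chest, without lifting it, onto the middle of the round cork mat, before or after as you like. Leave the glass jar, pot lid and garlic press where they are.

Things in the scene. Friction and masses are not known exactly. Their poses are not given: they have to be found in the camera images.
- chest: Low plywood chest fixed on the worktop: 120 mm deep (its x), 310 wide (its y), 85 high without lid, on 20 mm feet; walls 8 mm thick (inside 104 x 294 mm), inner floor 28 mm above the worktop. Origin: centre of the underside; -x is its front (towards the robot, give or take some yaw), z up. A steel staple sticks out of the middle of the front.
- lid (a joint): Hinge of the chest's lid (120 x 310 x 12 mm board, no knob), along chest y at chest x = +60, z = 85 mm (far top edge). 0 = shut on the rim, grows as it opens, 1.57 upright, leaning back beyond; starts open. Stiff (0.4 N m): the lid stays where it is left and must be pushed all the way shut.
- lid_edge (a point): Middle of the lid's free front edge, half-way through its 12 mm thickness, 120 mm from the lid's hinge line.
- hasp (a joint): Steel hasp hinged on the middle of the lid's front edge. Lid shut, its hinge line lies along chest y at chest x = -64, z = 101 mm. 0 = folded back on the lid's top, 1.57 = standing square off the lid's top face, 3.14 = pointing out from the front, 4.71 (stop) = hanging down flat on the front, staple through its slot. Slightly stiff (0.07 N m): stays where it is left.
- hasp_tip (a point): Middle of the hasp's free end. The hasp is a flat strap 60 mm wide, 80 mm long from its hinge and 4 mm thick; its slot is 32 mm wide and runs from 36 to 66 mm from the hinge, leaving cheeks 14 mm wide.
- staple (a point): Staple: level steel loop fixed to the middle of the chest's front, standing 39 mm out, 28 mm wide, 6 mm thick (53 to 59 mm above the worktop). Its upright opening is 18 mm wide (chest y); with the hasp down, 28 mm (chest x) stay free in front of it. This point is where the pin's axis belongs: at the staple's top face, 24 mm in front of the chest's front. Axes as the chest's.
- pin_grip (a point): Retaining pin, upright: steel shank 9 mm thick, 36 mm long, under a round head 26 mm across, 5 mm thick; above it a wooden grip 18 mm in diameter, 36 mm tall. This point: centre of the grip, 24 mm above the head's underside, 60 mm above the foot; z up along the pin. Starts hanging loosely by its head in the block's hole; seated, its head rests on the staple.
- block: Wooden block 60 x 60 x 42 mm fixed on the worktop, with a 14 mm hole down its middle in which the pin is parked. Origin: centre of the underside.
- plate: Round blue melamine plate, 150 mm across its rim, 22 mm high, 100 mm across its foot, 160 g, loose on the worktop. Origin: centre of the underside. Too wide to grasp across.
- mat: Round flat cork place mat, 180 mm across and 1 mm thick, flat on the worktop (offers no resistance to things slid over it). Origin: its centre.
- jar: Bystander: empty glass jar with a red twist cap, 80 mm across, 120 mm high. Origin: centre of the underside.
- potlid: Bystander: aluminium pot lid, 184 mm across, with a black knob, 46 mm high in all. Origin: centre of the underside.
- press: Bystander: steel garlic press lying on the worktop, about 165 x 42 x 30 mm. Origin: on its underside, near the middle of its length.
- tin1_c (a point): Plain closed metal spice tin, squat upright cylinder 52 mm in diameter, 44 mm high, 140 g. This point is its centre, 22 mm above its underside. Two to four such tins are present; an absent one reads None.
- tin2_c (a point): Plain closed metal spice tin, squat upright cylinder 52 mm in diameter, 44 mm high, 140 g. This point is its centre, 22 mm above its underside. Two to four such tins are present; an absent one reads None.
- tin3_c (a point): Plain closed metal spice tin, squat upright cylinder 52 mm in diameter, 44 mm high, 140 g. This point is its centre, 22 mm above its underside. Two to four such tins are present; an absent one reads None.
- tin4_c (a point): Plain closed metal spice tin, squat upright cylinder 52 mm in diameter, 44 mm high, 140 g. This point is its centre, 22 mm above its underside. Two to four such tins are present; an absent one reads None.
Not all that is in view belongs to the job. Leave any black, orange or purple look-alike of the part that bears tin1_c alone.

How it is judged:
By the outcome, as a careful person would: the job done as asked, in the order asked, and still so for the second after the job is handed in, with the robot touching nothing.
Of tin1, tin2, tin3, tin4 only 2 to 4 are there at a start; the rules pass over those that are not, and their reading is None.
At some moment in a run one of tin1, tin2, tin3, tin4 may be knocked a few centimetres aside while the robot is not near it.
It also fails if it takes over 208 s, if anything falls off the work surface, if the arm or the gripper's body presses on something with over 40 N, if the wrist force passes 120 N, or if a joint passes its speed limit or range.

## Robot

A 6-joint arm with a two-finger parallel gripper is mounted at the origin on the work surface. World frame = base frame: x ahead of the robot, y to its left, z up, the work surface at z = 0. Lengths are in m, angles in rad, forces in N, time in s.
With the tool pointing down it reaches from about 0.425 to 0.95 m from the base axis. Payload 3.5 kg.
Tool frame: the origin (TCP) lies at the very end of the fingers, on their centre line; the grasp point (between the pads) lies 19 mm behind it; x points along the fingers, z is the direction in which the jaws open and shut, and the axes are right-handed (so a half turn about x gives the same grasp; the last joint's range is limited). The gripper opens to 85 mm and grips with 20 to 120 N. Pads are 22 mm wide; open, the fingers measure 114 mm over their backs; the gripper's body (76 mm by 85 mm) begins 54 mm behind the grasp point. The pads swing forward as they close: fully open they stand 13 mm farther back than shut.
Start: joints at [1.068, 0.286, 1.577, -0, 1.279, -0.15], TCP at [0.233, 0.633, 0.231] pointing down, gripper open.
Joint ranges: [-2.77, 2.77], [-0.9, 2.22], [0.21, 2.48], [-1.53, 4.67], [0.24, 2.81], [-2.84, 2.84]. Speed limits (rad/s): [2.79, 2.79, 3.14, 3.14, 3.14, 3.14].

## Interface

Orientations are given as a unit quaternion [x, y, z, w].
In Python, from plant import ctrl, cams gives the robot as it stands.
- The arm moves only by the tool play_rows, never from a script. Its argument "rows" is a list of rows, each a list of 3 entries, a list of its own where there are three numbers: the opening in per cent of the stroke, from 0 (shut) to 100 (fully open), then the shift along the tool's x, y, z in units of 0.3 m (1.0 is 0.3 m), then the turn, a rotation vector about the tool's x, y, z in units of pi/2 rad (1.0 is pi/2 rad). A call has 1 to 10 rows; each row is the pose to reach, as a shift and turn from the pose commanded when the call began, along the tool's axes at that moment; what a row does not reach only later rows make up. A row lasts 1/12 s, in which the tool goes at most 41.7 mm and 7.16 degrees, less where a joint would pass 70% of its speed; a pose out of reach is approached as far as the arm can. A call with a number of a shift or a turn outside -1 to 1 is refused whole. A call with a gripper value outside its range is refused whole. The fingers move at their own pace and stop on an object; "force" is the grip in N (left out, the last holds). Time passes only in rows, so rows that repeat a pose let the fingers close. It gives the time, the measured TCP pose, the force and the opening at its end, in the units of the state.
- ctrl.get_state(): the state, without advancing time (a new reading comes with each control period).
- cams.read_camera(name): name is "scene" or "top" or "wrist"; returns a dict with "color" (420x560x3 uint8, red, green, blue), "fx", "fy", "cx", "cy" (pixels), "k1" (the pictures are not rectified: a ray, as slopes to the right and down, at radius r is drawn at 1 + k1 r^2 times it, then the intrinsics apply), "view" (4x4, takes a point from world to camera coordinates). Camera axes: x right, y down, z forward; pixel columns grow to the right and rows downward; lengths in m; the calibration is good to about 2 mm. A picture is of the moment at which its call begins. There is no depth.
- ctrl.sign_off(): hands the job in, once; it reports no verdict.
The state is a dict: "time": time; "qpos": joint angles; "dq": joint speeds; "joint_efforts": joint torques, N m; "eef_pos": TCP position; "tcp_rot": TCP orientation; "contact_force": force on the tool from outside, world axes, zero at the start; "wrist_torque": the same for the moment, N m; "opening": opening from 0.0 (shut) to 1.0 (fully open).
Only numpy, scipy, OpenCV 4.12 (cv2) and the standard library are available. Lean on these libraries where they do the work, as an engineer would, in place of code of your own. Each camera call takes 0.05 s, during which the arm holds its last target. There are 200 camera calls.

## Working session

There is one attempt and no reset: what is moved stays moved. The work goes in short steps, Python scripts to look and compute and a tool call to move; the robot and the scene stay as the last step left them, time stands still between calls to the robot, and variables do not carry over. Pictures are saved under pics/ and viewed, about 12 in all and at most 16, crops included, and the job is handed in when it is done.

Besides the shell and the picture viewer there is one more tool, called after ">>>" as name([rows], argument=value, ...), one row to a line, values as JSON. play_rows: Moves the arm, as the interface text tells. Shifts and turns lie within -1 to 1; 1 stands for 0.3 m of shift or pi/2 rad of turn. Its arguments: {"type":"object","properties":{"rows":{"type":"array"},"force":{"type":"number"}},"required":["rows"]}

```bash
ls; mkdir -p pics; cat > h.py <<'E'
import numpy as np, cv2
from scipy.spatial.transform import Rotation as R
from plant import ctrl, cams
def snap(n,f=None):
    c=cams.read_camera(n)
    if f: cv2.imwrite('pics/'+f,c['color'][:,:,::-1])
    return c
def ray(c,u,v):
    K=np.array([[c['fx'],0,c['cx']],[0,c['fy'],c['cy']],[0,0,1]])
    d=cv2.undistortPoints(np.array([[[u,v]]],float),K,np.array([c['k1'],0,0,0]))[0,0] if False else None
    x=(u-c['cx'])/c['fx'];y=(v-c['cy'])/c['fy']
    a,b=x,y
    for _ in range(30):
        s=1+c['k1']*(a*a+b*b);a,b=x/s,y/s
    V=np.array(c['view']);Rm=V[:3,:3];o=-Rm.T@V[:3,3]
    return o,Rm.T@np.array([a,b,1.])
def onz(c,u,v,z):
    o,d=ray(c,u,v);return o+d*(z-o[2])/d[2]
def proj(c,p):
    V=np.array(c['view']);q=V[:3,:3]@np.asarray(p)+V[:3,3]
    a,b=q[:2]/q[2];s=1+c['k1']*(a*a+b*b)
    return np.array([c['fx']*a*s+c['cx'],c['fy']*b*s+c['cy']])
def tri(c1,p1,c2,p2):
    o1,d1=ray(c1,*p1);o2,d2=ray(c2,*p2)
    t=np.linalg.lstsq(np.c_[d1,-d2],o2-o1,rcond=None)[0]
    a,b=o1+d1*t[0],o2+d2*t[1];return (a+b)/2,np.linalg.norm(a-b)
E
python3 - <<'E'
from h import *
import pickle
D={}
for n in ('top','scene'):
    c=D[n]=snap(n); print(n,c['fx'],c['cx'],c['cy'],c['k1']);print(np.round(c['view'],3))
    cv2.imwrite(f'pics/{n}0.png',cv2.resize(c['color'][:,:,::-1],(800,600),interpolation=cv2.INTER_CUBIC))
pickle.dump(D,open('d0.pkl','wb'))
s=ctrl.get_state();print({k:np.round(v,3) for k,v in s.items()});print(R.from_quat(s['tcp_rot']).as_matrix().round(3))
E
```

```text
pics
top 525.5339173484954 285.90283349167584 218.45333851072476 0.06331310868170811
[[ 0.01  -1.    -0.002  0.045]
 [-0.979 -0.009 -0.206  0.582]
 [ 0.206  0.004 -0.979  1.647]
 [ 0.     0.     0.     1.   ]]
scene 406.1540172279555 275.5650543988296 210.15946267532632 -0.07389227991037306
[[-0.823  0.568  0.021  0.483]
 [ 0.281  0.439 -0.853 -0.108]
 [-0.494 -0.696 -0.521  1.656]
 [ 0.     0.     0.     1.   ]]
{'time': np.float64(0.1), 'qpos': array([ 1.068,  0.287,  1.578,  0.   ,  1.279, -0.15 ]), 'dq': array([ 0.   , -0.001, -0.003,  0.001,  0.001, -0.001]), 'joint_efforts': array([ 0.000e+00, -4.073e+01, -2.937e+01, -0.000e+00,  3.000e-03,
       -0.000e+00]), 'eef_pos': array([0.233, 0.633, 0.23 ]), 'tcp_rot': array([-0.405,  0.581,  0.404,  0.579]), 'contact_force': array([ 0.04 ,  0.2  , -0.868]), 'wrist_torque': array([-0.012,  0.026,  0.024]), 'opening': np.float64(0.999)}
[[-0.001 -0.938  0.346]
 [-0.002  0.346  0.938]
 [-1.     0.    -0.002]]
```

View pics/top0.png

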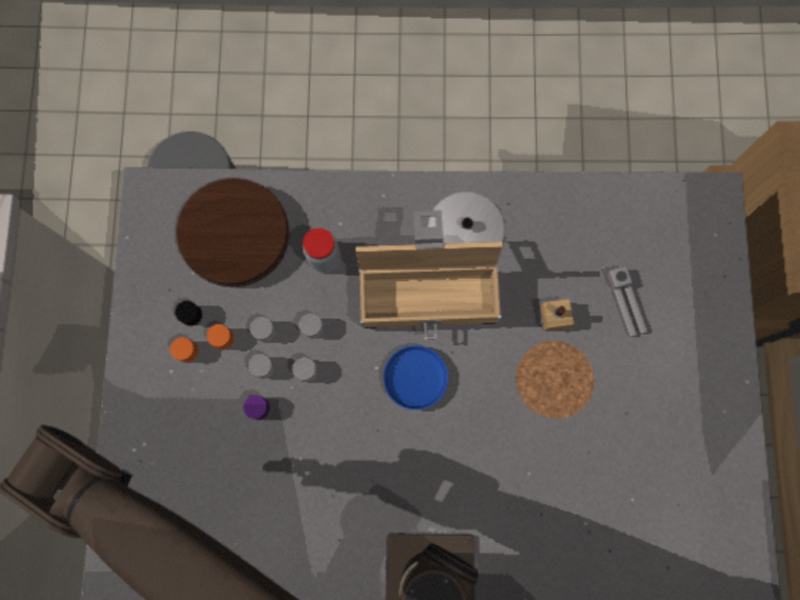

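View pics/scene0.png

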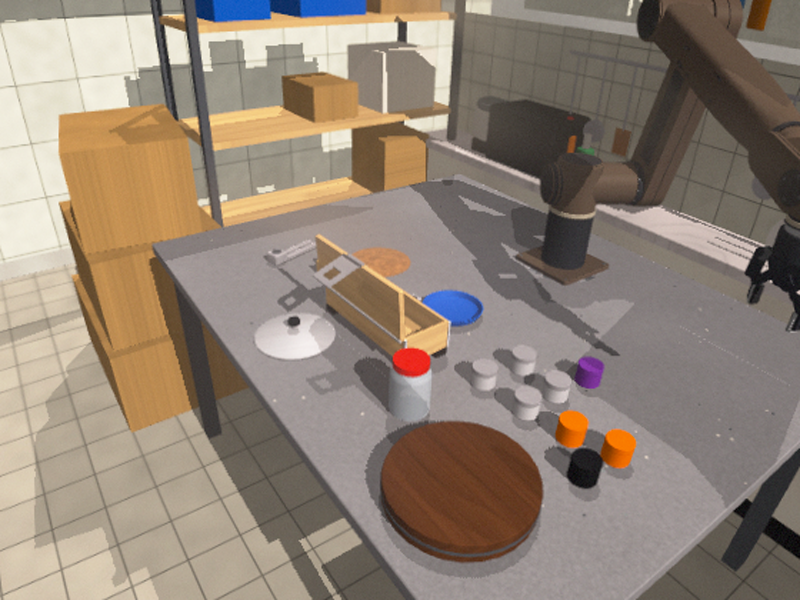

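Top view (800×600): four grey tins at (261,327), (310,324), (259,365), (303,368). The purple (256,407), orange (183,349) and (219,335) and black (188,313) ones are look-alikes, so I'll leave those. The chest is at (430,297) with its lid leaning slightly back, and the hasp stands off it at (430,225). The pin block is at (557,313), the plate at (416,377) and the mat at (555,379).

```bash
cat > meas.py <<'E'
from h import *
def comp(mask,c,near,z,rad=14):
    m=np.zeros(mask.shape,np.uint8);cv2.circle(m,tuple(int(round(a)) for a in near),rad,255,-1)
    m&=mask.astype(np.uint8)*255
    n,l,s,ct=cv2.connectedComponentsWithStats(m)
    if n<2: return None
    i=1+np.argmax(s[1:,4]);k=(l==i).astype(np.uint8)
    cn=max(cv2.findContours(k,0,2)[0],key=cv2.contourArea)
    (x,y),r=cv2.minEnclosingCircle(cn)
    return ct[i],s[i,4],(x,y,r),onz(c,*ct[i],z)
E
python3 - <<'E'
from meas import *
import pickle
D=pickle.load(open('d0.pkl','rb'));c=D['top'];im=c['color'];hsv=cv2.cvtColor(im,cv2.COLOR_RGB2HSV)
print([im[int(v*.7),int(u*.7)] for u,v in ((261,327),(310,324),(259,365),(303,368),(340,350))])
g=(hsv[...,1]<40)&(hsv[...,2]>115)
for p in ((261,327),(310,324),(259,365),(303,368)): print('tin',comp(g,c,np.array(p)*.7,.044,11))
b=(hsv[...,0]>100)&(hsv[...,0]<130)&(hsv[...,1]>150)
print('plate',comp(b,c,(291,264),.022,40))
m=(hsv[...,0]<20)&(hsv[...,1]>80)
print('mat',comp(m,c,(388,265),.001,40))
a=im[140:290,240:440][:,:,::-1];cv2.imwrite('pics/a.png',cv2.resize(a,None,fx=4,fy=4,interpolation=cv2.INTER_CUBIC))
a=im[195:305,110:270][:,:,::-1];cv2.imwrite('pics/b.png',cv2.resize(a,None,fx=5,fy=5,interpolation=cv2.INTER_CUBIC))
a=D['scene']['color'][150:270,200:360][:,:,::-1];cv2.imwrite('pics/s.png',cv2.resize(a,None,fx=5,fy=5,interpolation=cv2.INTER_CUBIC))
E
```

```text
[array([125, 119, 120], dtype=uint8), array([128, 121, 122], dtype=uint8), array([126, 119, 120], dtype=uint8), array([129, 122, 123], dtype=uint8), array([112, 108, 107], dtype=uint8)]
tin (array([182.2       , 229.03888889]), np.int32(180), (182.3709716796875, 229.11289978027344, 7.667919158935547), array([0.54618239, 0.38864812, 0.044     ]))
tin (array([216.53631285, 226.63128492]), np.int32(179), (216.66346740722656, 226.59616088867188, 7.8280205726623535), array([0.55522292, 0.27725341, 0.044     ]))
tin (array([181.07526882, 255.18817204]), np.int32(186), (180.8358154296875, 254.98507690429688, 7.927783966064453), array([0.46034483, 0.38781935, 0.044     ]))
tin (array([212.28333333, 257.66111111]), np.int32(180), (212.0, 257.5, 7.826338291168213), array([0.453151  , 0.28707505, 0.044     ]))
plate (array([290.64143682, 263.83001924]), np.int32(1559), (290.60498046875, 263.8458251953125, 22.32599639892578), array([0.43818218, 0.03393931, 0.022     ]))
mat (array([388.13204301, 265.26021505]), np.int32(2325), (387.9576416015625, 265.3135681152344, 27.785551071166992), array([ 0.43953775, -0.28715817,  0.001     ]))
```

View pics/a.png

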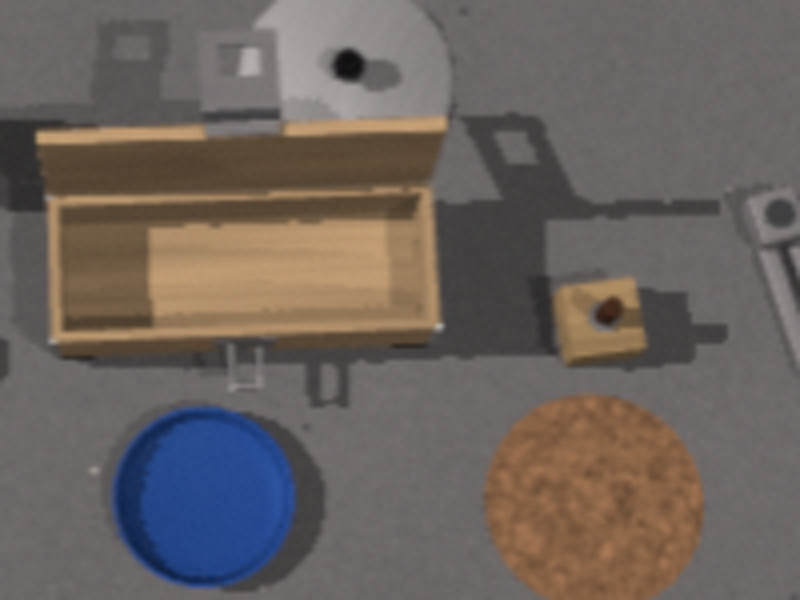

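View pics/b.png

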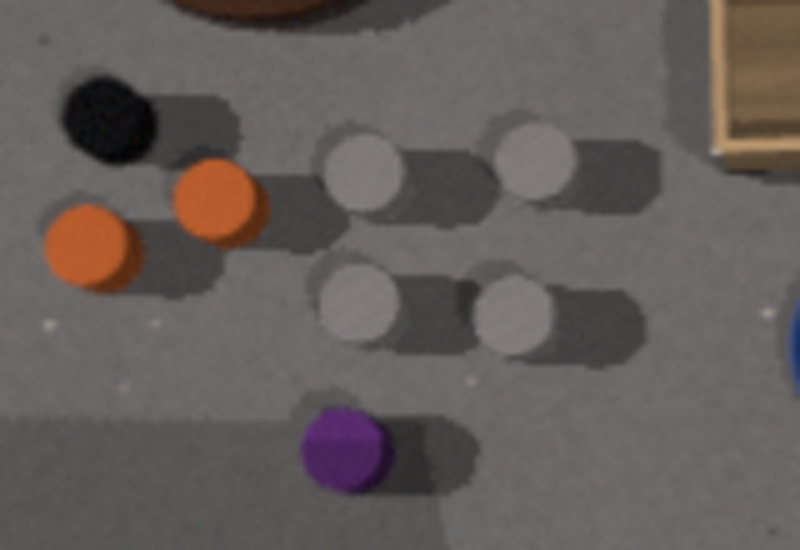

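View pics/s.png

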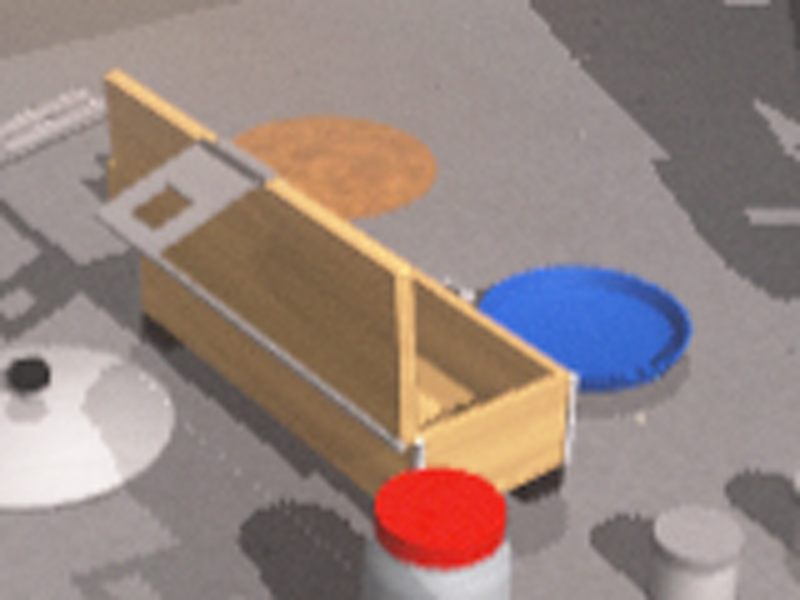

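Crop views: the grey discs at (363,173), (535,160), (358,303), (513,315) in the tin crop are the plain metal tins. The black, orange and purple ones are excluded. In the chest crop, the front rim corners are at (54,343) and (440,330), the staple at (245,368), the block top is centred near (602,318), and the pin grip is at (610,308). The hasp stands back off the lid.

```bash
python3 - <<'E'
from meas import *
import pickle
D=pickle.load(open('d0.pkl','rb'));c=D['top'];s=D['scene']
A=lambda x,y:(240+(x+.5)/4-.5,140+(y+.5)/4-.5)
S=lambda x,y:(200+(x+.5)/5-.5,150+(y+.5)/5-.5)
P=lambda x,y,z:onz(c,*A(x,y),z).round(4)
for n,p in dict(fl=(54,343),fr=(440,330),bl=(48,198),br=(432,188)).items(): print(n,P(*p,.085))
fl,fr,bl,br=[P(*p,.085)[:2] for p in ((54,343),(440,330),(48,198),(432,188))]
yv=fl-fr;print('w',np.linalg.norm(yv),'yaw',np.degrees(np.arctan2(-yv[0],yv[1])), 'ctr',(fl+fr+bl+br)/4)
print('staple front',P(229,388,.059),P(262,386,.059))
print('lid L',tri(c,A(38,136),s,S(405,270)),'R',tri(c,A(446,121),s,S(113,70)))
print('hasp tipL',tri(c,A(198,32),s,S(165,255)),'tipR',tri(c,A(278,32),s,S(98,210)))
print('block',[P(*p,.042) for p in ((555,288),(634,278),(646,348),(568,363))])
print('grip top',P(612,304,.083),'shank/head',P(602,318,.047))
print('tins',[onz(c,110+(x+.5)/5-.5,195+(y+.5)/5-.5,.044).round(4) for x,y in ((363,173),(535,160),(358,303),(513,315))])
print('plate rim circle',P(204,496,.022),'mat',P(595,500,.001),'L/R mat',P(486,500,.001),P(703,500,.001),P(204,407,.022),P(204,586,.022))
E
```

```text
fl [0.5525 0.1551 0.085 ]
fr [ 0.5661 -0.1529  0.085 ]
bl [0.6721 0.1627 0.085 ]
br [ 0.6834 -0.1482  0.085 ]
w 0.3083001135257657 yaw 2.528301188981669 ctr [0.618525 0.004175]
staple front [0.522  0.0147 0.059 ] [ 0.5239 -0.0119  0.059 ]
lid L (array([0.68806247, 0.16267372, 0.20517847]), np.float64(0.00011122957982523232)) R (array([ 0.70162827, -0.14476726,  0.20647102]), np.float64(0.0015670621076961382))
hasp tipL (array([0.77508189, 0.04502399, 0.18558931]), np.float64(0.008425593221253436)) tipR (array([ 0.77936073, -0.01916834,  0.1847949 ]), np.float64(0.00038203293504949115))
block [array([ 0.611 , -0.2528,  0.042 ]), array([ 0.62  , -0.3177,  0.042 ]), array([ 0.5615, -0.3254,  0.042 ]), array([ 0.5484, -0.2618,  0.042 ])]
grip top [ 0.5891 -0.2907  0.083 ] shank/head [ 0.5851 -0.2895  0.047 ]
tins [array([0.5456, 0.3886, 0.044 ]), array([0.5553, 0.277 , 0.044 ]), array([0.4603, 0.3874, 0.044 ]), array([0.4533, 0.2874, 0.044 ])]
plate rim circle [0.4389 0.034  0.022 ] mat [ 0.4416 -0.288   0.001 ] L/R mat [ 0.4406 -0.1986  0.001 ] [ 0.4427 -0.3763  0.001 ] [0.5124 0.0346 0.022 ] [0.3659 0.0334 0.022 ]
```

```bash
cat >> meas.py <<'E'
C=np.array([.6187,.0040]);YAW=np.radians(2.5)
X=np.array([np.cos(YAW),np.sin(YAW)]);Y=np.array([-X[1],X[0]])
def w2c(p): d=np.array(p[:2])-C;return np.array([d@X,d@Y,p[2]])
def c2w(p): return np.r_[C+p[0]*X+p[1]*Y,p[2]]
RT=np.c_[[0,0,-1],np.r_[Y,0],np.r_[X,0]]  # tool axes: x down, y chest y, z chest x
def st():
    s=ctrl.get_state();return s,np.array(s['eef_pos']),R.from_quat(s['tcp_rot']).as_matrix()
def to(pc,Rg=RT):
    s,p,M=st();return (M.T@(c2w(pc)-p)/.3).round(4),(R.from_matrix(M.T@Rg).as_rotvec()/(np.pi/2)).round(4)
E
python3 - <<'E'
from meas import *
T=[(.5553,.277,.022),(.4533,.2874,.022),(.5456,.3886,.022),(.4603,.3876,.022)]
for t in T: print('tin',w2c(t).round(4))
for n,p in dict(plate=(.4387,.0340,0),mat=(.4405,-.2876,0),block=(.5853,-.2895,.042),grip=(.589,-.2907,.066)).items(): print(n,w2c(p).round(4))
print(to(np.r_[w2c(T[0])[:2],.15]), w2c(st()[1]))
E
```

```text
tin [-0.0514  0.2755  0.022 ]
tin [-0.1529  0.2903  0.022 ]
tin [-0.0563  0.3874  0.022 ]
tin [-0.1415  0.3901  0.022 ]
plate [-0.1785  0.0378  0.    ]
mat [-0.1907 -0.2835  0.    ]
block [-0.0462 -0.2918  0.042 ]
grip [-0.0425 -0.2931  0.066 ]
(array([ 0.2679, -1.4185, -0.7414]), array([ 7.476e-01, -1.300e-03,  6.000e-04])) [-0.358009    0.64514466  0.23003808]
```

>>> play_rows([
  [75, [0.1, -0.8, -0.4], [0.748, -0.001, 0.001]],
  [75, [0.1, -0.8, -0.4], [0.748, -0.001, 0.001]],
  [75, [0.1, -0.8, -0.4], [0.748, -0.001, 0.001]],
  [75, [0.1, -0.8, -0.4], [0.748, -0.001, 0.001]],
  [75, [0.1, -0.8, -0.4], [0.748, -0.001, 0.001]],
  [75, [0.1, -0.8, -0.4], [0.748, -0.001, 0.001]],
  [75, [0.1, -0.8, -0.4], [0.748, -0.001, 0.001]],
  [75, [0.1, -0.8, -0.4], [0.748, -0.001, 0.001]],
  [75, [0.1, -0.8, -0.4], [0.748, -0.001, 0.001]],
  [75, [0.1, -0.8, -0.4], [0.748, -0.001, 0.001]],
], force=40)

```text
time: 0.93
eef_pos: [0.4172, 0.4369, 0.2005]
tcp_rot: [-0.012, 0.707, 0.013, 0.707]
contact_force: [-0.1, -0.3, -0.9]
opening: 0.752
```

```bash
python3 - <<'E'
from meas import *
s,p,M=st();print(s['time'],w2c(p),s['opening']);print(to((-.0514,.2755,.15)))
E
```

```text
0.9333 [-0.1823825   0.44130607  0.2005329 ] 0.7516078825149265
(array([ 0.1674, -0.5497,  0.4408]), array([-0.0047, -0.0005, -0.0008]))
```

>>> play_rows([
  [75, [0.167, -0.55, 0.441], [-0.004, 0, 0]],
  [75, [0.167, -0.55, 0.441], [-0.004, 0, 0]],
  [75, [0.167, -0.55, 0.441], [-0.004, 0, 0]],
  [75, [0.167, -0.55, 0.441], [-0.004, 0, 0]],
  [75, [0.167, -0.55, 0.441], [-0.004, 0, 0]],
  [75, [0.167, -0.55, 0.441], [-0.004, 0, 0]],
  [75, [0.167, -0.55, 0.441], [-0.004, 0, 0]],
  [75, [0.167, -0.55, 0.441], [-0.004, 0, 0]],
])

```text
time: 1.6
eef_pos: [0.5558, 0.2787, 0.1504]
tcp_rot: [-0.016, 0.707, 0.018, 0.706]
contact_force: [0.2, 0.5, -0.1]
opening: 0.753
```

```bash
cat > tins.py <<'E'
from meas import *
def tins(c=None):
    c=c or snap('top');hsv=cv2.cvtColor(c['color'],cv2.COLOR_RGB2HSV)
    g=((hsv[...,1]<40)&(hsv[...,2]>115)).astype(np.uint8)
    n,l,s,ct=cv2.connectedComponentsWithStats(g,connectivity=4)
    for i in range(1,n):
        if 130<s[i,4]<230 and max(s[i,2:4])<20 and 150<ct[i,0]<300: print('  tin px',ct[i].round(1),s[i,4],'chest',w2c(onz(c,*ct[i],.044)).round(4))
E
python3 - <<'E'
from tins import *
c=snap('wrist','w1.png');s,p,M=st();print(w2c(p));print(to((-.0514,.2755,.15)));tins()
E
```

```text
[-0.05107194  0.27805873  0.15086735]
(array([ 0.0029, -0.0085, -0.0011]), array([ 0.0038, -0.0002, -0.0016]))
```

View pics/w1.png

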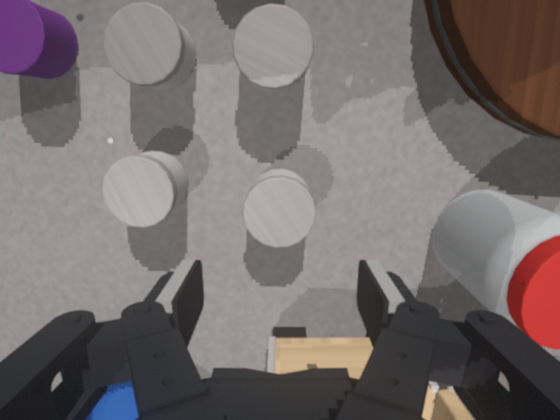

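Wrist view: the target tin (279,213) is centred between the jaws, and the jar on the right clears the fingers.

>>> play_rows([
  [75, [0.25, -0.008, -0.001], [0, 0, 0]],
  [75, [0.4, -0.008, -0.001], [0, 0, 0]],
  [75, [0.476, -0.008, -0.001], [0, 0, 0]],
  [75, [0.476, -0.008, -0.001], [0, 0, 0]],
  [75, [0.476, -0.008, -0.001], [0, 0, 0]],
  [40, [0.476, -0.008, -0.001], [0, 0, 0]],
  [40, [0.476, -0.008, -0.001], [0, 0, 0]],
  [40, [0.476, -0.008, -0.001], [0, 0, 0]],
  [40, [0.476, -0.008, -0.001], [0, 0, 0]],
  [40, [0.476, -0.008, -0.001], [0, 0, 0]],
])

```text
time: 2.53
eef_pos: [0.5571, 0.2772, 0.0099]
tcp_rot: [-0.016, 0.706, 0.019, 0.708]
contact_force: [-0.4, -0.7, -1.9]
opening: 0.596
```

```bash
python3 - <<'E'
from tins import *
s,p,M=st();print(w2c(p),s['opening']);print(to((0,-.105,.15)))
E
```

```text
[-0.04961745  0.27562445  0.00993055] 0.5964557974600829
(array([-0.4699, -1.2684,  0.1595]), array([ 0.0037,  0.0021, -0.0018]))
```

>>> play_rows([
  [40, [-0.15, 0, 0], [0, 0, 0]],
  [40, [-0.3, 0, 0], [0, 0, 0]],
  [40, [-0.47, 0, 0.02], [0, 0, 0]],
  [40, [-0.47, -0.1, 0.05], [0, 0, 0]],
  [40, [-0.47, -0.2, 0.07], [0, 0, 0]],
  [40, [-0.47, -0.3, 0.1], [0, 0, 0]],
  [40, [-0.47, -0.43, 0.12], [0, 0, 0]],
  [40, [-0.47, -0.56, 0.16], [0, 0, 0]],
  [40, [-0.47, -0.69, 0.16], [0, 0, 0]],
  [40, [-0.47, -0.82, 0.16], [0.004, 0.002, -0.002]],
])

```text
time: 3.37
eef_pos: [0.6165, 0.0311, 0.1496]
tcp_rot: [-0.016, 0.707, 0.015, 0.707]
contact_force: [1.1, -0.6, -1.2]
opening: 0.6
```

>>> play_rows([
  [40, [0, -0.12, 0], [0, 0, 0]],
  [40, [0, -0.24, 0], [0, 0, 0]],
  [40, [0, -0.36, 0], [0, 0, 0]],
  [40, [0, -0.449, 0], [0, 0, 0]],
  [40, [0, -0.449, 0], [0, 0, 0]],
  [40, [0, -0.449, 0], [0, 0, 0]],
])

```text
time: 3.87
eef_pos: [0.622, -0.1032, 0.1494]
tcp_rot: [-0.014, 0.708, 0.014, 0.706]
contact_force: [-0.6, 0.4, -1.8]
opening: 0.595
```

```bash
python3 - <<'E'
from tins import *
s,p,M=st();print(w2c(p),s['opening']);print(to((0,-.105,.041)));snap('wrist','w2.png');tins()
E
```

```text
[-0.00142669 -0.10721532  0.14944168] 0.5950690900105752
(array([0.3615, 0.0078, 0.0054]), array([-0.0025, -0.0012,  0.0007]))
```

View pics/w2.png

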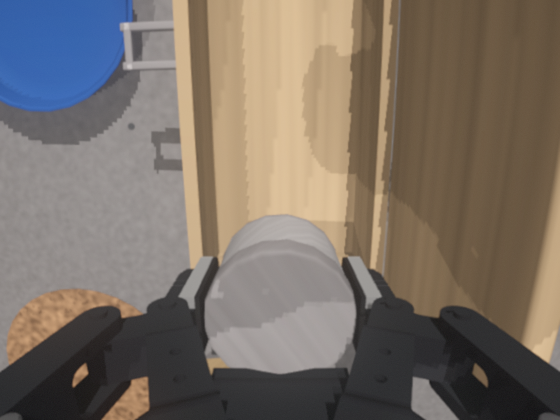

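>>> play_rows([
  [40, [0.1, 0.008, 0.005], [0, 0, 0]],
  [40, [0.2, 0.008, 0.005], [0, 0, 0]],
  [40, [0.28, 0.008, 0.005], [0, 0, 0]],
  [40, [0.34, 0.008, 0.005], [0, 0, 0]],
  [40, [0.368, 0.008, 0.005], [0, 0, 0]],
  [40, [0.368, 0.008, 0.005], [0, 0, 0]],
  [40, [0.368, 0.008, 0.005], [0, 0, 0]],
  [69, [0.368, 0.008, 0.005], [0, 0, 0]],
  [69, [0.368, 0.008, 0.005], [0, 0, 0]],
  [69, [0.368, 0.008, 0.005], [0, 0, 0]],
])

```text
time: 4.8
eef_pos: [0.6233, -0.0986, 0.0391]
tcp_rot: [-0.016, 0.708, 0.015, 0.706]
contact_force: [-3.9, 0.6, 1.5]
opening: 0.688
```

>>> play_rows([
  [69, [0, 0, 0], [0, 0, 0]],
  [69, [-0.1, 0, 0], [0, 0, 0]],
  [69, [-0.2, 0, 0], [0, 0, 0]],
  [69, [-0.3, 0.0, 0], [0, 0, 0]],
  [75, [-0.368, 0, 0], [0, 0, 0]],
  [75, [-0.368, 0.13, -0.06], [0, 0, 0]],
  [75, [-0.368, 0.26, -0.12], [0, 0, 0]],
  [75, [-0.368, 0.39, -0.18], [0, 0, 0]],
  [75, [-0.368, 0.52, -0.24], [0, 0, 0]],
  [75, [-0.368, 0.65, -0.3], [0, 0, 0]],
])

```text
time: 5.63
eef_pos: [0.528, 0.0875, 0.1496]
tcp_rot: [-0.015, 0.707, 0.014, 0.707]
contact_force: [0.3, 0.5, 0.3]
opening: 0.744
```

```bash
cat > tins.py <<'E'
from meas import *
def tins(exp,c=None):
    c=c or snap('top');hsv=cv2.cvtColor(c['color'],cv2.COLOR_RGB2HSV)
    g=(hsv[...,1]<40)&(hsv[...,2]>115)
    for e in exp:
        r=comp(g,c,proj(c,c2w((*e,.044))),.044,11)
        print('  exp',e,None if r is None else (r[1],w2c(r[3]).round(4)))
E
python3 - <<'E'
from tins import *
s,p,M=st();print(s['time'],w2c(p),s['opening']);tins([(-.1529,.2903),(-.0563,.3874),(-.1415,.3901)])
print(to((-.1529,.2903,.13)))
E
```

```text
5.6333 [-0.08701105  0.08735232  0.14963553] 0.7440733851752003
  exp (-0.1529, 0.2903) (np.int32(6), array([-0.1618,  0.3022,  0.044 ]))
  exp (-0.0563, 0.3874) (np.int32(192), array([-0.0538,  0.3868,  0.044 ]))
  exp (-0.1415, 0.3901) (np.int32(43), array([-0.1348,  0.406 ,  0.044 ]))
(array([ 0.066 ,  0.6567, -0.2055]), array([ 0.0017, -0.0024, -0.0021]))
```

>>> play_rows([
  [75, [0, 0.13, 0.03], [0, 0, 0]],
  [75, [0, 0.26, 0.05], [0, 0, 0]],
  [75, [0, 0.39, 0.08], [0, 0, 0]],
  [75, [0, 0.52, 0.1], [0, 0, 0]],
  [75, [0, 0.65, 0.107], [0, 0, 0]],
  [75, [0, 0.78, 0.107], [0, 0, 0]],
  [75, [0, 0.91, 0.107], [0, 0, 0]],
  [75, [0, 0.993, 0.107], [0.002, -0.002, -0.002]],
  [75, [0, 0.993, 0.107], [0.002, -0.002, -0.002]],
  [75, [0, 0.993, 0.107], [0.002, -0.002, -0.002]],
])

```text
time: 6.52
eef_pos: [0.5475, 0.3867, 0.1486]
tcp_rot: [-0.016, 0.706, 0.014, 0.708]
contact_force: [0.0, -0.0, 1.4]
opening: 0.752
```

```bash
python3 - <<'E'
from tins import *
s,p,M=st();print(s['time'],w2c(p),s['opening']);c=snap('wrist','w3.png')
print(to((-.0552,.387,.009)))
for z in (.044,):
  for e in [(-.055,.387),(-.1529,.2903),(-.1415,.3901)]: print(proj(c,c2w((*e,z))).round(1))
E
```

```text
6.5167 [-0.05448282  0.38547464  0.1486425 ] 0.7516228939811723
(array([ 0.4649,  0.0113, -0.0033]), array([-0.0017,  0.001 ,  0.0027]))
[278.5 207.4]
[155.3 325.8]
[157.  203.5]
```

View pics/w3.png

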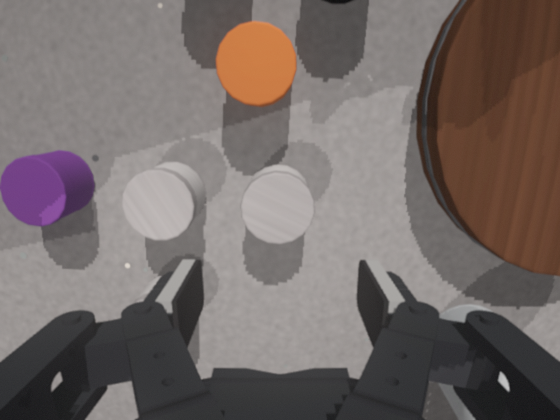

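Wrist view: the tin (278,205) lies under the jaws, and its neighbour (160,202) hasn't moved.

>>> play_rows([
  [75, [0.25, 0.011, -0.003], [0, 0, 0]],
  [75, [0.4, 0.011, -0.003], [0, 0, 0]],
  [75, [0.465, 0.011, -0.003], [0, 0, 0]],
  [75, [0.465, 0.011, -0.003], [0, 0, 0]],
  [75, [0.465, 0.011, -0.003], [0, 0, 0]],
  [40, [0.465, 0.011, -0.003], [0, 0, 0]],
  [40, [0.465, 0.011, -0.003], [0, 0, 0]],
  [40, [0.465, 0.011, -0.003], [0, 0, 0]],
  [40, [0.465, 0.011, -0.003], [0, 0, 0]],
  [40, [0.465, 0.011, -0.003], [0, 0, 0]],
])

```text
time: 7.4
eef_pos: [0.5474, 0.3885, 0.011]
tcp_rot: [-0.015, 0.706, 0.013, 0.708]
contact_force: [-0.8, 0.5, -1.3]
opening: 0.6
```

>>> play_rows([
  [40, [-0.15, 0, 0], [0, 0, 0]],
  [40, [-0.3, 0, 0], [0, 0, 0]],
  [40, [-0.47, 0, 0.02], [0, 0, 0]],
  [40, [-0.47, -0.1, 0.05], [0, 0, 0]],
  [40, [-0.47, -0.2, 0.07], [0, 0, 0]],
  [40, [-0.47, -0.3, 0.1], [0, 0, 0]],
  [40, [-0.47, -0.43, 0.13], [0, 0, 0]],
  [40, [-0.47, -0.56, 0.16], [0, 0, 0]],
  [40, [-0.47, -0.69, 0.18], [0, 0, 0]],
  [40, [-0.47, -0.82, 0.18], [0, 0, 0]],
])

```text
time: 8.23
eef_pos: [0.611, 0.1431, 0.1521]
tcp_rot: [-0.016, 0.706, 0.013, 0.708]
contact_force: [0.8, -0.5, 0.2]
opening: 0.598
```

>>> play_rows([
  [40, [0, -0.13, 0], [0, 0, 0]],
  [40, [0, -0.26, 0], [0, 0, 0]],
  [40, [0, -0.39, 0], [0, 0, 0]],
  [40, [0, -0.52, 0], [0, 0, 0]],
  [40, [0, -0.587, 0], [0, 0, 0]],
  [40, [0, -0.587, 0], [0, 0, 0]],
  [40, [0, -0.587, 0], [0, 0, 0]],
])

```text
time: 8.82
eef_pos: [0.6171, -0.0322, 0.1524]
tcp_rot: [-0.015, 0.706, 0.012, 0.708]
contact_force: [0.2, 0.9, -1.3]
opening: 0.599
```

```bash
python3 - <<'E'
from tins import *
s,p,M=st();print(s['time'],w2c(p),s['opening']);print(to((-0.0005,-.035,.039)))
tins([(-.1529,.2903),(-.1415,.3901)])
E
```

```text
8.8167 [-0.003165   -0.03608631  0.15241744] 0.5989289938367234
(array([0.3781, 0.0052, 0.0083]), array([-0.004 ,  0.0009,  0.0026]))
  exp (-0.1529, 0.2903) (np.int32(6), array([-0.1644,  0.3054,  0.044 ]))
  exp (-0.1415, 0.3901) (np.int32(78), array([-0.1345,  0.4011,  0.044 ]))
```

>>> play_rows([
  [40, [0.1, 0.005, 0.009], [0, 0, 0]],
  [40, [0.2, 0.005, 0.009], [0, 0, 0]],
  [40, [0.28, 0.005, 0.009], [0, 0, 0]],
  [40, [0.34, 0.005, 0.009], [0, 0, 0]],
  [40, [0.375, 0.005, 0.009], [0, 0, 0]],
  [40, [0.375, 0.005, 0.009], [0, 0, 0]],
  [40, [0.375, 0.005, 0.009], [0, 0, 0]],
  [69, [0.375, 0.005, 0.009], [0, 0, 0]],
  [69, [0.375, 0.005, 0.009], [0, 0, 0]],
  [69, [0.375, 0.005, 0.009], [0, 0, 0]],
])

```text
time: 9.7
eef_pos: [0.6201, -0.0297, 0.0399]
tcp_rot: [-0.016, 0.706, 0.013, 0.708]
contact_force: [-0.3, -0.3, -0.8]
opening: 0.689
```

>>> play_rows([
  [69, [0, 0, 0], [0, 0, 0]],
  [69, [-0.1, 0, 0], [0, 0, 0]],
  [69, [-0.2, 0, 0], [0, 0, 0]],
  [69, [-0.3, 0.0, 0], [0, 0, 0]],
  [75, [-0.375, 0, 0], [0, 0, 0]],
  [75, [-0.375, 0.13, -0.06], [0, 0, 0]],
  [75, [-0.375, 0.26, -0.12], [0, 0, 0]],
  [75, [-0.375, 0.39, -0.18], [0, 0, 0]],
  [75, [-0.375, 0.52, -0.24], [0, 0, 0]],
  [75, [-0.375, 0.65, -0.3], [0, 0, 0]],
])

```text
time: 10.53
eef_pos: [0.5238, 0.1573, 0.1512]
tcp_rot: [-0.015, 0.707, 0.012, 0.707]
contact_force: [1.2, 0.9, -0.0]
opening: 0.749
```

>>> play_rows([
  [75, [0, 0.13, -0.06], [0, 0, 0]],
  [75, [0, 0.26, -0.12], [0, 0, 0]],
  [75, [0, 0.39, -0.17], [0, 0, 0]],
  [75, [0, 0.52, -0.17], [0, 0, 0]],
  [75, [0, 0.65, -0.17], [0, 0, 0]],
  [75, [0, 0.77, -0.17], [0, 0, 0]],
  [75, [0, 0.77, -0.17], [0, 0, 0]],
  [75, [0, 0.77, -0.17], [0, 0, 0]],
])

```text
time: 11.2
eef_pos: [0.4641, 0.3863, 0.1499]
tcp_rot: [-0.017, 0.707, 0.014, 0.707]
contact_force: [-1.0, 0.1, 0.6]
opening: 0.752
```

```bash
cat > wt.py <<'E'
from tins import *
def wtins(f=None):
    c=snap('wrist',f);hsv=cv2.cvtColor(c['color'],cv2.COLOR_RGB2HSV)
    cv2.imwrite('pics/_m.png',0*hsv)
    g=cv2.medianBlur(c['color'][...,1].copy(),5)
    h=cv2.HoughCircles(g,cv2.HOUGH_GRADIENT,1,50,param1=80,param2=18,minRadius=32,maxRadius=42)
    if h is not None:
        for u,v,r in h[0]:
            print('  circ',u,v,r,hsv[int(v),int(u)],w2c(onz(c,u,v,.044)).round(4))
E
python3 - <<'E'
from wt import *
s,p,M=st();print(s['time'],w2c(p),s['opening']);wtins('w4.png');print(to((-.1415,.3901,.15)))
E
```

```text
11.2 [-0.13778082  0.38872811  0.14985001] 0.7524583569475013
  circ 273.5 208.5 35.5 [  4  10 177] [-0.142   0.3891  0.044 ]
  circ 142.5 191.5 34.4 [142 129 134] [-0.2351  0.4017  0.044 ]
  circ 261.5 333.5 32.4 [  4  10 174] [-0.1521  0.2863  0.044 ]
  circ 384.5 67.5 40.3 [ 12 173 199] [-0.0688  0.4846  0.044 ]
(array([-0.0011,  0.0089, -0.013 ]), array([-0.0015,  0.0001,  0.0031]))
```

>>> play_rows([
  [75, [0.25, 0.004, -0.013], [0, 0, 0]],
  [75, [0.4, 0.004, -0.013], [0, 0, 0]],
  [75, [0.467, 0.004, -0.013], [0, 0, 0]],
  [75, [0.467, 0.004, -0.013], [0, 0, 0]],
  [75, [0.467, 0.004, -0.013], [0, 0, 0]],
  [40, [0.467, 0.004, -0.013], [0, 0, 0]],
  [40, [0.467, 0.004, -0.013], [0, 0, 0]],
  [40, [0.467, 0.004, -0.013], [0, 0, 0]],
  [40, [0.467, 0.004, -0.013], [0, 0, 0]],
  [40, [0.467, 0.004, -0.013], [0, 0, 0]],
])

```text
time: 12.08
eef_pos: [0.4618, 0.3857, 0.0115]
tcp_rot: [-0.015, 0.706, 0.013, 0.708]
contact_force: [0.4, 0.2, -1.4]
opening: 0.599
```

>>> play_rows([
  [40, [-0.15, 0, 0], [0, 0, 0]],
  [40, [-0.3, 0, 0], [0, 0, 0]],
  [40, [-0.47, 0, 0.03], [0, 0, 0]],
  [40, [-0.47, -0.1, 0.08], [0, 0, 0]],
  [40, [-0.47, -0.2, 0.14], [0, 0, 0]],
  [40, [-0.47, -0.3, 0.2], [0, 0, 0]],
  [40, [-0.47, -0.4, 0.27], [0, 0, 0]],
  [40, [-0.47, -0.51, 0.34], [0, 0, 0]],
  [40, [-0.47, -0.62, 0.41], [0, 0, 0]],
  [40, [-0.47, -0.73, 0.47], [0, 0, 0]],
])

```text
time: 12.92
eef_pos: [0.6116, 0.1711, 0.1528]
tcp_rot: [-0.016, 0.706, 0.013, 0.708]
contact_force: [0.9, 0.0, -1.0]
opening: 0.596
```

>>> play_rows([
  [40, [0, -0.13, 0], [0, 0, 0]],
  [40, [0, -0.26, 0], [0, 0, 0]],
  [40, [0, -0.38, 0], [0, 0, 0]],
  [40, [0, -0.45, 0], [0, 0, 0]],
  [40, [0, -0.45, 0], [0, 0, 0]],
  [40, [0, -0.45, 0], [0, 0, 0]],
])

```text
time: 13.42
eef_pos: [0.6159, 0.0367, 0.153]
tcp_rot: [-0.015, 0.706, 0.012, 0.707]
contact_force: [0.1, 0.2, -1.0]
opening: 0.596
```

```bash
python3 - <<'E'
from tins import *
s,p,M=st();print(s['time'],w2c(p),s['opening']);print(to((-0.0005,.035,.039)))
E
```

```text
13.4167 [-0.00135687  0.03280379  0.15297024] 0.5959081588305611
(array([0.3799, 0.0088, 0.0023]), array([-0.004 ,  0.0008,  0.0025]))
```

Next I place this one, then head for tin2.

>>> play_rows([
  [40, [0.1, 0.008, 0.002], [0, 0, 0]],
  [40, [0.2, 0.008, 0.002], [0, 0, 0]],
  [40, [0.28, 0.008, 0.002], [0, 0, 0]],
  [40, [0.34, 0.008, 0.002], [0, 0, 0]],
  [40, [0.375, 0.008, 0.002], [0, 0, 0]],
  [40, [0.375, 0.008, 0.002], [0, 0, 0]],
  [40, [0.375, 0.008, 0.002], [0, 0, 0]],
  [69, [0.375, 0.008, 0.002], [0, 0, 0]],
  [69, [0.375, 0.008, 0.002], [0, 0, 0]],
  [69, [0.375, 0.008, 0.002], [0, 0, 0]],
])

```text
time: 14.25
eef_pos: [0.6168, 0.04, 0.0406]
tcp_rot: [-0.016, 0.706, 0.013, 0.708]
contact_force: [0.7, -0.1, 0.1]
opening: 0.692
```

>>> play_rows([
  [69, [0, 0, 0], [0, 0, 0]],
  [69, [-0.1, 0, 0], [0, 0, 0]],
  [69, [-0.2, 0, 0], [0, 0, 0]],
  [69, [-0.3, 0.0, 0], [0, 0, 0]],
  [75, [-0.375, 0, 0], [0, 0, 0]],
  [75, [-0.375, 0.12, -0.07], [0, 0, 0]],
  [75, [-0.375, 0.24, -0.14], [0, 0, 0]],
  [75, [-0.375, 0.36, -0.21], [0, 0, 0]],
  [75, [-0.375, 0.48, -0.28], [0, 0, 0]],
  [75, [-0.375, 0.6, -0.35], [0, 0, 0]],
])

```text
time: 15.08
eef_pos: [0.503, 0.217, 0.1519]
tcp_rot: [-0.015, 0.706, 0.012, 0.707]
contact_force: [0.1, 0.4, -0.6]
opening: 0.749
```

>>> play_rows([
  [75, [0, 0.1, -0.08], [0, 0, 0]],
  [75, [0, 0.2, -0.15], [0, 0, 0]],
  [75, [0, 0.25, -0.15], [0, 0, 0]],
  [75, [0, 0.25, -0.15], [0, 0, 0]],
  [75, [0, 0.25, -0.15], [0, 0, 0]],
])

```text
time: 15.5
eef_pos: [0.456, 0.2894, 0.1515]
tcp_rot: [-0.016, 0.707, 0.013, 0.707]
contact_force: [-0.6, -0.6, 0.1]
opening: 0.749
```

```bash
python3 - <<'E'
from wt import *
s,p,M=st();print(s['time'],w2c(p),s['opening']);wtins('w5.png');print(to((-.1525,.2885,.011)))
E
```

```text
15.5 [-0.15006561  0.29225765  0.15147538] 0.7494552986596835
  circ 150.5 48.5 39.1 [142 129 127] [-0.2342  0.4009  0.044 ]
  circ 275.5 209.5 35.8 [  4  11 169] [-0.1528  0.2914  0.044 ]
(array([ 0.4681, -0.008 , -0.0099]), array([-0.0021,  0.0006,  0.0029]))
```

>>> play_rows([
  [75, [0.25, -0.004, -0.01], [0, 0, 0]],
  [75, [0.4, -0.004, -0.01], [0, 0, 0]],
  [75, [0.468, -0.004, -0.01], [0, 0, 0]],
  [75, [0.468, -0.004, -0.01], [0, 0, 0]],
  [75, [0.468, -0.004, -0.01], [0, 0, 0]],
  [40, [0.468, -0.004, -0.01], [0, 0, 0]],
  [40, [0.468, -0.004, -0.01], [0, 0, 0]],
  [40, [0.468, -0.004, -0.01], [0, 0, 0]],
  [40, [0.468, -0.004, -0.01], [0, 0, 0]],
  [40, [0.468, -0.004, -0.01], [0, 0, 0]],
])

```text
time: 16.38
eef_pos: [0.4543, 0.2873, 0.0122]
tcp_rot: [-0.015, 0.706, 0.013, 0.708]
contact_force: [1.0, -0.1, -2.4]
opening: 0.6
```

>>> play_rows([
  [40, [-0.15, 0, 0], [0, 0, 0]],
  [40, [-0.3, 0, 0], [0, 0, 0]],
  [40, [-0.47, 0, 0.05], [0, 0, 0]],
  [40, [-0.47, -0.1, 0.14], [0, 0, 0]],
  [40, [-0.47, -0.2, 0.23], [0, 0, 0]],
  [40, [-0.47, -0.3, 0.32], [0, 0, 0]],
  [40, [-0.47, -0.4, 0.41], [0, 0, 0]],
  [40, [-0.47, -0.5, 0.5], [0, 0, 0]],
  [40, [-0.47, -0.6, 0.5], [0, 0, 0]],
  [40, [-0.47, -0.62, 0.5], [0, 0, 0]],
])

```text
time: 17.22
eef_pos: [0.6122, 0.1033, 0.1531]
tcp_rot: [-0.015, 0.706, 0.011, 0.708]
contact_force: [-0.5, 1.4, -1.4]
opening: 0.596
```

```bash
python3 - <<'E'
from tins import *
s,p,M=st();print(s['time'],w2c(p),s['opening']);print(to((-0.0005,.105,.039)))
E
```

```text
17.2167 [-0.00220896  0.099534    0.15311848] 0.5960112725355202
(array([0.3803, 0.0206, 0.005 ]), array([-0.0048,  0.0009,  0.0039]))
```

>>> play_rows([
  [40, [0.1, 0.02, 0.005], [0, 0, 0]],
  [40, [0.2, 0.02, 0.005], [0, 0, 0]],
  [40, [0.28, 0.02, 0.005], [0, 0, 0]],
  [40, [0.34, 0.02, 0.005], [0, 0, 0]],
  [40, [0.375, 0.02, 0.005], [0, 0, 0]],
  [40, [0.375, 0.02, 0.005], [0, 0, 0]],
  [40, [0.375, 0.02, 0.005], [0, 0, 0]],
  [69, [0.375, 0.02, 0.005], [0, 0, 0]],
  [69, [0.375, 0.02, 0.005], [0, 0, 0]],
  [69, [0.375, 0.02, 0.005], [0, 0, 0]],
])

```text
time: 18.05
eef_pos: [0.6124, 0.1135, 0.0411]
tcp_rot: [-0.016, 0.706, 0.013, 0.708]
contact_force: [0.0, 0.3, 0.5]
opening: 0.691
```

>>> play_rows([
  [69, [0, 0, 0], [0, 0, 0]],
  [69, [-0.1, 0, 0], [0, 0, 0]],
  [69, [-0.2, 0, 0], [0, 0, 0]],
  [69, [-0.3, 0.0, 0], [0, 0, 0]],
  [35, [-0.375, 0, 0], [0, 0, 0]],
  [35, [-0.375, -0.05, -0.11], [0, 0, 0]],
  [35, [-0.375, -0.1, -0.22], [0, 0, 0]],
  [35, [-0.375, -0.15, -0.33], [0, 0, 0]],
  [35, [-0.375, -0.2, -0.44], [0, 0, 0]],
  [35, [-0.375, -0.22, -0.55], [0, 0, 0]],
])

```text
time: 18.88
eef_pos: [0.4482, 0.0401, 0.1529]
tcp_rot: [-0.016, 0.707, 0.012, 0.707]
contact_force: [-0.1, 0.6, -0.6]
opening: 0.35
```

```bash
python3 - <<'E'
from tins import *
s,p,M=st();print(s['time'],w2c(p),s['opening']);print(to((-.1785,.0378,.06)))
c=snap('wrist');t=snap('top')
cv2.imwrite('pics/c6.png',np.hstack([cv2.resize(t['color'][140:290,200:400],(400,300)),cv2.resize(c['color'],(400,300))])[:,:,::-1])
E
```

```text
18.8833 [-0.16875903  0.04354702  0.15291334] 0.34970332818420763
(array([ 0.3098, -0.0178, -0.0327]), array([-0.0028,  0.0006,  0.0031]))
```

View pics/c6.png

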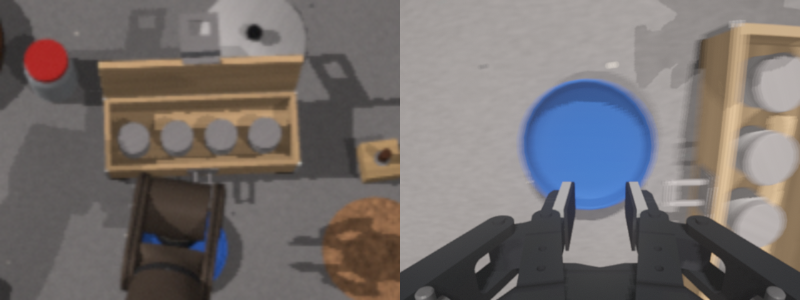

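All four tins stand upright in the chest (left panel, y≈137). Now the plate: I put the fingers inside its rim and draw it towards −y.

>>> play_rows([
  [35, [0.1, -0.018, -0.033], [-0.003, 0, 0.003]],
  [35, [0.2, -0.018, -0.033], [-0.003, 0, 0.003]],
  [35, [0.3, -0.018, -0.033], [-0.003, 0, 0.003]],
  [35, [0.38, -0.018, -0.033], [-0.003, 0, 0.003]],
  [35, [0.44, -0.018, -0.033], [-0.003, 0, 0.003]],
  [35, [0.467, -0.018, -0.033], [-0.003, 0, 0.003]],
  [35, [0.467, -0.018, -0.033], [-0.003, 0, 0.003]],
  [35, [0.467, -0.018, -0.033], [-0.003, 0, 0.003]],
])

```text
time: 19.65
eef_pos: [0.4409, 0.0349, 0.0132]
tcp_rot: [-0.016, 0.707, 0.016, 0.707]
contact_force: [0.7, 0.1, -0.4]
opening: 0.348
```

```bash
python3 - <<'E'
from tins import *
s,p,M=st();print(s['time'],w2c(p),s['opening'],s['contact_force']);print(to((-.1785,.0378,.01)))
E
```

```text
19.65 [-0.17633014  0.03859798  0.0132304 ] 0.34787707968175846 [ 0.6900577   0.06410789 -0.35026042]
(array([ 0.0108, -0.0027, -0.0072]), array([ 0.0007,  0.0007, -0.0002]))
```

>>> play_rows([
  [35, [0.006, -0.04, -0.007], [0, 0, 0]],
  [35, [0.006, -0.08, -0.007], [0, 0, 0]],
  [35, [0.006, -0.12, -0.007], [0, 0, 0]],
  [35, [0.006, -0.16, -0.01], [0, 0, 0]],
  [35, [0.006, -0.2, -0.012], [0, 0, 0]],
  [35, [0.006, -0.24, -0.013], [0, 0, 0]],
  [35, [0.006, -0.28, -0.015], [0, 0, 0]],
  [35, [0.006, -0.32, -0.017], [0, 0, 0]],
  [35, [0.006, -0.36, -0.019], [0, 0, 0]],
  [35, [0.006, -0.4, -0.021], [0, 0, 0]],
])

```text
time: 20.48
eef_pos: [0.4408, -0.0864, 0.013]
tcp_rot: [-0.016, 0.705, 0.015, 0.708]
contact_force: [0.0, 0.8, 0.3]
opening: 0.351
```

```bash
cat > pl.py <<'E'
from wt import *
def plate():
  s,p,M=st();print(s['time'],'tcp',w2c(p).round(4),s['contact_force'])
  for n in ('top','scene','wrist'):
    c=snap(n);hsv=cv2.cvtColor(c['color'],cv2.COLOR_RGB2HSV)
    b=((hsv[...,0]>100)&(hsv[...,0]<125)&(hsv[...,1]>130)).astype(np.uint8)
    b=b[:, :]; 
    if n=='scene': b[:130]=0
    k,l,ss,ct=cv2.connectedComponentsWithStats(b);i=1+np.argmax(ss[1:,4])
    pts=cv2.findContours((l==i).astype(np.uint8),0,1)[0];pts=max(pts,key=len)
    H=cv2.convexHull(pts)[:,0]
    W=np.array([w2c(onz(c,u,v,.022))[:2] for u,v in H],np.float32)
    print(n,ss[i,4],'mean',w2c(onz(c,*ct[i],.02)).round(4),'enc',np.round(cv2.minEnclosingCircle(W*1000),1).tolist() if 0 else [np.round(a,1) for a in cv2.minEnclosingCircle(W*1000)])
E
python3 -c "
from pl import *
plate()"
```

```text
20.4833 tcp [-0.1816 -0.0825  0.013 ] [0.016828   0.80921211 0.28590451]
top 604 mean [-0.1691  0.0074  0.02  ] enc [array([-177.5,  -14.3]), np.float64(70.1)]
scene 549 mean [-0.1879 -0.0225  0.02  ] enc [array([-180.9,  -26.6]), np.float64(77.7)]
wrist 103678 mean [-0.1835 -0.0283  0.02  ] enc [array([-183.3,  -32.2]), np.float64(74.3)]
```

>>> play_rows([
  [35, [0, -0.04, -0.002], [0, 0, 0]],
  [35, [0, -0.09, -0.004], [0, 0, 0]],
  [35, [0, -0.14, -0.006], [0, 0, 0]],
  [35, [0, -0.19, -0.008], [0, 0, 0]],
  [35, [0, -0.24, -0.01], [0, 0, 0]],
  [35, [0, -0.29, -0.012], [0, 0, 0]],
  [35, [0, -0.34, -0.014], [0, 0, 0]],
  [35, [0, -0.39, -0.016], [0, 0, 0]],
  [35, [0, -0.43, -0.018], [0, 0, 0]],
  [35, [0, -0.46, -0.02], [0, 0, 0]],
])

```text
time: 21.47
eef_pos: [0.44, -0.224, 0.0117]
tcp_rot: [-0.016, 0.706, 0.016, 0.708]
contact_force: [-0.0, 1.2, 1.8]
opening: 0.349
```

>>> play_rows([
  [35, [0, -0.04, -0.002], [0, 0, 0]],
  [35, [0, -0.09, -0.004], [0, 0, 0]],
  [35, [0, -0.14, -0.006], [0, 0, 0]],
  [35, [0, -0.19, -0.008], [0, 0, 0]],
  [35, [0, -0.23, -0.01], [0, 0, 0]],
  [35, [0, -0.26, -0.01], [0, 0, 0]],
  [35, [0, -0.28, -0.01], [0, 0, 0]],
  [35, [0, -0.29, -0.01], [0, 0, 0]],
  [35, [0, -0.3, -0.01], [0, 0, 0]],
  [35, [0, -0.3, -0.01], [0, 0, 0]],
])

```text
time: 22.3
eef_pos: [0.4402, -0.3137, 0.0107]
tcp_rot: [-0.016, 0.707, 0.016, 0.707]
contact_force: [-0.3, 1.4, 3.3]
opening: 0.347
```

```bash
python3 -c "
from pl import *
plate()"
```

```text
22.3 tcp [-0.1922 -0.3096  0.0107] [-0.29123287  1.44307155  3.31507809]
top 648 mean [-0.1696 -0.2316  0.02  ] enc [array([-183.7, -247. ]), np.float64(69.8)]
scene 298 mean [-0.1899 -0.2506  0.02  ] enc [array([-191.2, -255.5]), np.float64(72.1)]
wrist 107358 mean [-0.1937 -0.2534  0.02  ] enc [array([-193.7, -255.4]), np.float64(75.2)]
```

>>> play_rows([
  [35, [-0.004, -0.03, 0.004], [0, 0, 0]],
  [35, [-0.004, -0.05, 0.008], [0, 0, 0]],
  [35, [-0.004, -0.07, 0.012], [0, 0, 0]],
  [35, [-0.004, -0.085, 0.012], [0, 0, 0]],
  [35, [-0.004, -0.095, 0.012], [0, 0, 0]],
  [35, [-0.004, -0.095, 0.012], [0, 0, 0]],
  [35, [-0.004, -0.095, 0.012], [0, 0, 0]],
  [35, [-0.02, -0.06, 0.012], [0, 0, 0]],
  [35, [-0.15, -0.04, 0.012], [0, 0, 0]],
  [35, [-0.28, -0.04, 0.012], [0, 0, 0]],
])

```text
time: 23.28
eef_pos: [0.4421, -0.3214, 0.0925]
tcp_rot: [-0.013, 0.709, 0.019, 0.705]
contact_force: [1.4, 0.1, 1.0]
opening: 0.352
```

>>> play_rows([
  [35, [-0.12, 0, 0.12], [0, 0, 0]],
  [35, [-0.24, 0, 0.24], [0, 0, 0]],
  [35, [-0.3, 0, 0.36], [0, 0, 0]],
  [35, [-0.3, 0, 0.49], [0, 0, 0]],
  [35, [-0.3, 0, 0.49], [0, 0, 0]],
  [35, [-0.3, 0, 0.49], [0, 0, 0]],
])

```text
time: 23.78
eef_pos: [0.5941, -0.3176, 0.1866]
tcp_rot: [-0.017, 0.706, 0.016, 0.708]
contact_force: [-0.8, 0.3, 0.4]
opening: 0.353
```

```bash
python3 - <<'E'
from pl import *
plate()
c=snap('wrist','w7.png')
t=snap('top');hsv=cv2.cvtColor(t['color'],cv2.COLOR_RGB2HSV)
cv2.imwrite('pics/t7.png',np.hstack([cv2.resize(t['color'][215:315,330:440],(396,360)),cv2.resize(c['color'],(400,360))])[:,:,::-1])
E
```

```text
23.7833 tcp [-0.0386 -0.3202  0.1866] [-0.75114259  0.29374722  0.43483999]
top 271 mean [-0.2204 -0.3316  0.02  ] enc [array([-213.8, -322.4]), np.float64(57.9)]
scene 383 mean [-0.181  -0.2861  0.02  ] enc [array([-183.4, -281.9]), np.float64(76.7)]
wrist 22017 mean [-0.1884 -0.2835  0.02  ] enc [array([-189.8, -287. ]), np.float64(73.8)]
```

View pics/t7.png

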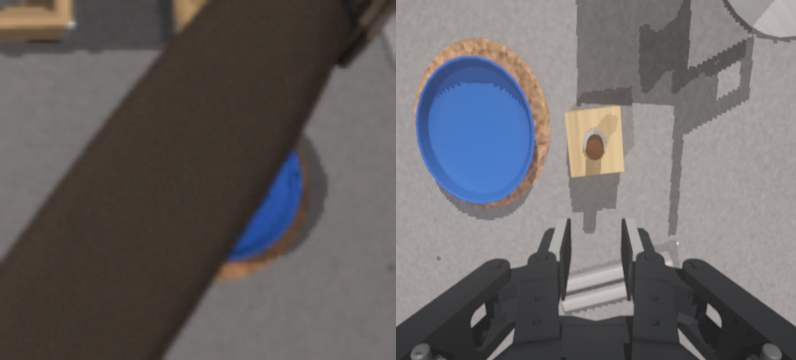

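Right panel: the plate lies inside the mat's ring, and the block with the pin is at (595,140). I'll re-measure the plate once the view is clear. Next, I go behind the lid at chest y=+0.09.

>>> play_rows([
  [0, [-0.13, 0, 0], [0, 0, 0]],
  [0, [-0.28, 0, 0], [0, 0, 0]],
  [0, [-0.28, 0.12, 0.05], [0, 0, 0]],
  [0, [-0.28, 0.24, 0.1], [0, 0, 0]],
  [0, [-0.28, 0.36, 0.15], [0, 0, 0]],
  [0, [-0.28, 0.48, 0.2], [0, 0, 0]],
  [0, [-0.28, 0.6, 0.25], [0, 0, 0]],
  [0, [-0.28, 0.72, 0.3], [0, 0, 0]],
  [0, [-0.28, 0.84, 0.35], [0, 0, 0]],
  [0, [-0.28, 0.96, 0.4], [0, 0, 0]],
])

```text
time: 24.87
eef_pos: [0.6974, -0.0247, 0.2686]
tcp_rot: [-0.015, 0.707, 0.015, 0.707]
contact_force: [0.5, -0.2, 0.1]
opening: -0.003
```

>>> play_rows([
  [0, [0, 0.1, 0.04], [0, 0, 0]],
  [0, [0, 0.2, 0.08], [0, 0, 0]],
  [0, [0, 0.3, 0.12], [0, 0, 0]],
  [0, [0, 0.4, 0.145], [0, 0, 0]],
  [0, [0, 0.4, 0.145], [0, 0, 0]],
  [0, [0, 0.4, 0.145], [0, 0, 0]],
])

```text
time: 25.37
eef_pos: [0.7354, 0.097, 0.2682]
tcp_rot: [-0.016, 0.707, 0.016, 0.706]
contact_force: [-0.5, 0.3, 0.1]
opening: -0.0
```

```bash
python3 - <<'E'
from tins import *
s,p,M=st();print(s['time'],w2c(p),s['opening'],s['contact_force']);print(to((.125,.09,.18)))
snap('scene','s8.png')
E
```

```text
25.3667 [0.12065981 0.08782644 0.26819823] -0.00017162333990145573 [-0.517505    0.28630618  0.06694797]
(array([0.294 , 0.0072, 0.0149]), array([ 0.0018, -0.0008, -0.0001]))
```

View pics/s8.png

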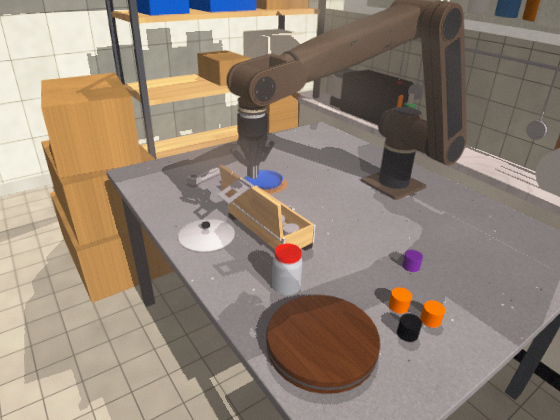

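Scene view: the gripper is above and behind the lid, and nothing else is touched. I descend and sweep the lid.

>>> play_rows([
  [0, [0.1, 0.007, 0.015], [0, 0, 0]],
  [0, [0.2, 0.007, 0.015], [0, 0, 0]],
  [0, [0.294, 0.007, 0.015], [0, 0, 0]],
  [0, [0.294, 0.007, 0.015], [0, 0, 0]],
  [0, [0.294, 0.007, 0.015], [0, 0, 0]],
])

```text
time: 25.83
eef_pos: [0.739, 0.0964, 0.1783]
tcp_rot: [-0.015, 0.709, 0.015, 0.705]
contact_force: [-0.1, 0.8, 0.5]
opening: 0.001
```

>>> play_rows([
  [0, [0, 0, -0.05], [0, 0, 0]],
  [0, [0, 0, -0.09], [0, 0, 0]],
  [0, [0, 0, -0.128], [0, 0, 0]],
  [0, [0, 0, -0.17], [0, 0, 0]],
  [0, [0, 0, -0.212], [0, 0, 0]],
  [0, [0.01, 0, -0.252], [0, 0, 0]],
  [0, [0.022, 0, -0.292], [0, 0, 0]],
  [0, [0.042, 0, -0.328], [0, 0, 0]],
  [0, [0.064, 0, -0.364], [0, 0, 0]],
  [0, [0.064, 0, -0.364], [0, 0, 0]],
])

```text
time: 26.67
eef_pos: [0.6323, 0.0927, 0.1655]
tcp_rot: [-0.015, 0.705, 0.015, 0.709]
contact_force: [0.2, -0.2, 1.3]
opening: -0.006
```

```bash
python3 - <<'E'
from tins import *
s,p,M=st();print(s['time'],w2c(p),s['contact_force']);print(to((-.0018,.09,.1429)))
snap('scene','s9.png')
E
```

```text
26.6667 [0.01742838 0.08797354 0.1654988 ] [ 0.20589155 -0.16420256  1.29539899]
(array([ 0.075 ,  0.0068, -0.0645]), array([0.    , 0.0037, 0.0001]))
```

>>> play_rows([
  [0, [0.03, 0, -0.03], [0, 0, 0]],
  [0, [0.06, 0, -0.059], [0, 0, 0]],
  [0, [0.095, 0, -0.08], [0, 0, 0]],
  [0, [0.132, 0, -0.1], [0, 0, 0]],
  [0, [0.16, 0, -0.11], [0, 0, 0]],
  [0, [0.185, 0, -0.116], [0, 0, 0]],
  [0, [0.205, 0, -0.121], [0, 0, 0]],
  [0, [0.205, 0, -0.121], [0, 0, 0]],
  [0, [0.205, 0, -0.121], [0, 0, 0]],
])

```text
time: 27.47
eef_pos: [0.5948, 0.0921, 0.099]
tcp_rot: [-0.015, 0.708, 0.016, 0.706]
contact_force: [-0.4, -0.2, 0.1]
opening: -0.002
```

```bash
python3 - <<'E'
from tins import *
s,p,M=st();print(s['time'],w2c(p),s['contact_force'])
E
```

```text
27.4667 [-0.02006146  0.08907075  0.09900188] [-0.42159249 -0.24185807  0.05233188]
```

>>> play_rows([
  [0, [0.01, 0, 0], [0, 0, 0]],
  [0, [0.015, 0, 0], [0, 0, 0]],
  [0, [0.02, 0, 0], [0, 0, 0]],
  [0, [0.02, 0, 0], [0, 0, 0]],
])

```text
time: 27.8
eef_pos: [0.596, 0.0921, 0.097]
tcp_rot: [-0.016, 0.707, 0.016, 0.707]
contact_force: [-5.6, 0.1, 9.9]
opening: -0.003
```

```bash
python3 - <<'E'
from tins import *
s,p,M=st();print(s['time'],w2c(p),s['contact_force'],M[:,0])
c=snap('scene');cv2.imwrite('pics/s10.png',cv2.resize(c['color'][140:280,200:370],None,fx=4,fy=4,interpolation=cv2.INTER_CUBIC)[:,:,::-1])
E
```

```text
27.8 [-0.01883275  0.08903396  0.09697224] [-5.60379326  0.07014734  9.92283183] [ 3.75607927e-04  4.18086207e-04 -9.99999842e-01]
```

View pics/s10.png

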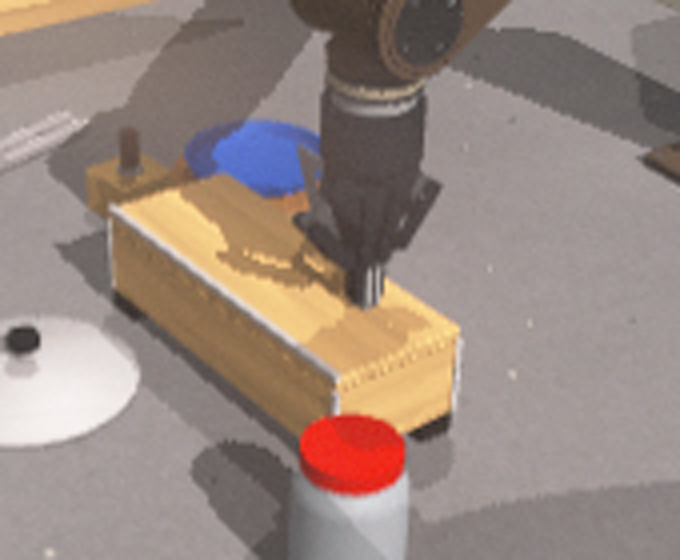

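Scene view: the lid is flat on the rim, and the TCP met it at z=0.097 with 10 N. I back off, turn the tool a quarter turn and check the hasp.

>>> play_rows([
  [0, [-0.12, 0, 0], [0, 0, 0]],
  [0, [-0.24, 0, 0], [0, 0, 0]],
  [0, [-0.36, 0, 0], [0, 0, 0]],
  [0, [-0.48, 0, 0], [0, 0, 0]],
  [20, [-0.55, 0, 0.05], [-0.08, 0, 0]],
  [45, [-0.55, 0, 0.1], [-0.16, 0, 0]],
  [45, [-0.55, -0.1, 0.15], [-0.24, 0, 0]],
  [45, [-0.55, -0.2, 0.15], [-0.32, 0, 0]],
  [45, [-0.55, -0.297, 0.15], [-0.4, 0, 0]],
  [45, [-0.55, -0.297, 0.15], [-0.48, 0, 0]],
])

```text
time: 28.68
eef_pos: [0.6448, 0.0003, 0.259]
tcp_rot: [-0.275, 0.652, 0.274, 0.652]
contact_force: [0.7, -0.4, -0.5]
opening: 0.451
```

>>> play_rows([
  [45, [0, 0, 0], [-0.08, 0, 0]],
  [45, [0, 0, 0], [-0.16, 0, 0]],
  [45, [0, 0, 0], [-0.24, 0, 0]],
  [45, [0, 0, 0], [-0.32, 0, 0]],
  [45, [0, 0, 0], [-0.4, 0, 0]],
  [45, [0, 0, 0], [-0.48, 0, 0]],
  [45, [0, 0, 0], [-0.52, 0, 0]],
  [45, [0, 0, 0], [-0.52, 0, 0]],
  [45, [0, 0, 0], [-0.52, 0, 0]],
])

```text
time: 29.43
eef_pos: [0.6443, 0.005, 0.2591]
tcp_rot: [-0.51, 0.49, 0.51, 0.49]
contact_force: [-0.0, -0.2, -0.0]
opening: 0.45
```

```bash
cat >> meas.py <<'E'
RQ=np.c_[[0,0,-1],-np.r_[X,0],np.r_[Y,0]]
E
python3 - <<'E'
from meas import *
s,p,M=st();print(s['time'],w2c(p),s['opening']);print(to((-.03,0,.156),RQ))
w=snap('wrist');c=snap('scene')
cv2.imwrite('pics/c11.png',np.hstack([cv2.resize(w['color'],(400,300)),cv2.resize(c['color'][140:260,200:360],(400,300))])[:,:,::-1])
E
```

```text
29.4333 [ 2.56353982e-02 -1.64315080e-04  2.59120630e-01] 0.4495755962885171
(array([ 0.3436,  0.1856, -0.0005]), array([-0.003 ,  0.0004,  0.0003]))
```

View pics/c11.png

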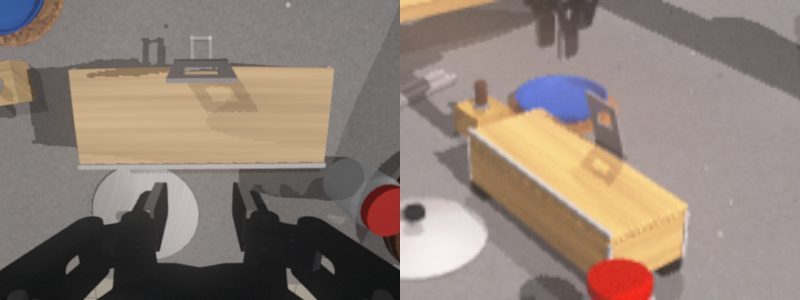

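Both panels: the lid is shut and the hasp stands upright mid-front, at (202,70) left and (605,125) right. The staple is clear at (201,45).

>>> play_rows([
  [45, [0.1, 0.186, 0], [-0.003, 0, 0]],
  [45, [0.2, 0.186, 0], [-0.003, 0, 0]],
  [45, [0.3, 0.186, 0], [-0.003, 0, 0]],
  [45, [0.344, 0.186, 0], [-0.003, 0, 0]],
  [45, [0.344, 0.186, 0], [-0.003, 0, 0]],
  [45, [0.344, 0.186, 0], [-0.003, 0, 0]],
])

```text
time: 30.03
eef_pos: [0.6018, 0.0032, 0.1697]
tcp_rot: [0.52, -0.479, -0.501, -0.499]
contact_force: [12.6, 5.6, 23.4]
opening: 0.452
```

>>> play_rows([
  [45, [0, 0.04, 0], [0, 0, 0]],
  [45, [0, 0.067, 0], [0, 0, 0]],
  [45, [0.005, 0.1, 0], [0, 0, 0]],
  [45, [0.009, 0.136, 0], [0, 0, 0]],
  [45, [0.025, 0.167, 0], [0, 0, 0]],
  [45, [0.04, 0.198, 0], [0, 0, 0]],
  [45, [0.065, 0.222, 0], [0, 0, 0]],
  [45, [0.091, 0.245, 0], [0, 0, 0]],
  [45, [0.123, 0.26, 0], [0, 0, 0]],
  [45, [0.155, 0.272, 0], [0, 0, 0]],
])

```text
time: 30.87
eef_pos: [0.5061, -0.001, 0.1077]
tcp_rot: [-0.511, 0.489, 0.511, 0.489]
contact_force: [0.7, -0.3, 1.0]
opening: 0.45
```

```bash
python3 - <<'E'
from meas import *
s,p,M=st();print(s['time'],w2c(p),s['opening'],s['contact_force']);print(to((-.115,0,.099),RQ))
E
```

```text
30.8667 [-1.12756105e-01 -7.18887179e-05  1.07709961e-01] 0.4502297458502773 [ 0.72018861 -0.27114742  0.96111566]
(array([0.029 , 0.0075, 0.0002]), array([ 0.0008,  0.0006, -0.0005]))
```

```bash
python3 - <<'E'
from meas import *
c=snap('scene');w=snap('wrist')
cv2.imwrite('pics/c12.png',np.hstack([cv2.resize(w['color'],(400,300)),cv2.resize(c['color'][140:260,200:360],(400,300))])[:,:,::-1])
E
```

```text
(no output)
```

View pics/c12.png

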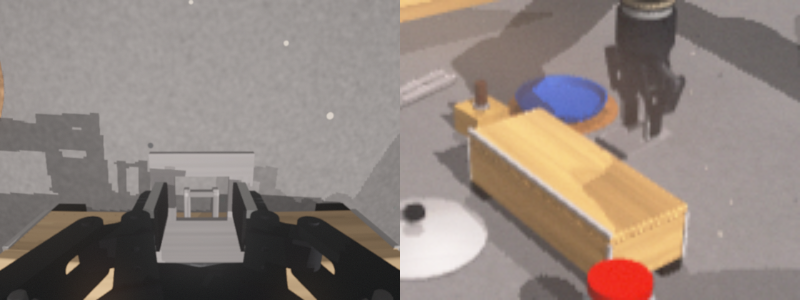

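Left: the hasp now points out horizontally, with the staple (202,205) visible through its slot. Right: the lid is still shut. I push the hasp down and back.

>>> play_rows([
  [45, [0.035, 0.011, 0], [0, 0, 0]],
  [45, [0.065, 0.028, 0], [0, 0, 0]],
  [45, [0.098, 0.045, 0], [0, 0, 0]],
  [45, [0.128, 0.038, 0], [0, 0, 0]],
  [45, [0.155, 0.025, 0], [0, 0, 0]],
  [45, [0.178, 0.002, 0], [0, 0, 0]],
  [45, [0.198, -0.022, 0], [0, 0, 0]],
  [45, [0.21, -0.044, 0], [0, 0, 0]],
  [45, [0.218, -0.065, 0], [0, 0, 0]],
  [45, [0.218, -0.065, 0], [0, 0, 0]],
])

```text
time: 31.8
eef_pos: [0.5272, -0.0001, 0.0431]
tcp_rot: [-0.511, 0.488, 0.511, 0.489]
contact_force: [0.0, 1.8, 0.4]
opening: 0.447
```

>>> play_rows([
  [45, [0.004, -0.015, 0], [0, 0, 0]],
  [45, [0.008, -0.03, 0], [0, 0, 0]],
  [45, [0.01, -0.045, 0], [0, 0, 0]],
  [45, [0.01, -0.05, 0], [0, 0, 0]],
  [45, [0.01, -0.05, 0], [0, 0, 0]],
])

```text
time: 32.22
eef_pos: [0.5413, 0.0006, 0.0407]
tcp_rot: [-0.511, 0.488, 0.512, 0.488]
contact_force: [-2.9, -0.3, -0.5]
opening: 0.452
```

```bash
python3 - <<'E'
from meas import *
s,p,M=st();print(s['time'],w2c(p),s['opening'],s['contact_force'])
E
```

```text
32.2167 [-7.74686717e-02 -6.30912485e-05  4.07469670e-02] 0.45221650178570016 [-2.86252369 -0.28992288 -0.48857252]
```

>>> play_rows([
  [45, [0, -0.008, 0], [0, 0, 0]],
  [45, [0, -0.016, 0], [0, 0, 0]],
  [45, [0, -0.02, 0], [0, 0, 0]],
  [45, [0, -0.02, 0], [0, 0, 0]],
])

```text
time: 32.55
eef_pos: [0.5407, 0.0012, 0.0395]
tcp_rot: [-0.507, 0.492, 0.516, 0.484]
contact_force: [-20.1, -1.7, 10.4]
opening: 0.451
```

```bash
python3 - <<'E'
from meas import *
s,p,M=st();print(s['time'],w2c(p),s['opening'],s['contact_force'])
E
```

```text
32.55 [-0.07800695  0.00063253  0.03947534] 0.4514250341497319 [-20.14693041  -1.74447144  10.38735975]
```

The hasp met a firm stop at 20 N. I back straight off, rise and go over to the pin.

>>> play_rows([
  [45, [0, 0.03, 0], [0, 0, 0]],
  [45, [0, 0.1, 0], [0, 0, 0]],
  [45, [0, 0.2, 0], [0, 0, 0]],
  [45, [-0.1, 0.22, 0], [0, 0, 0]],
  [45, [-0.23, 0.22, 0], [0, 0, 0]],
  [45, [-0.36, 0.22, 0], [0, 0, 0]],
  [45, [-0.47, 0.22, -0.05], [0, 0, 0]],
  [45, [-0.47, 0.17, -0.15], [0, 0, 0]],
  [45, [-0.47, 0.1, -0.25], [0, 0, 0]],
  [45, [-0.47, 0.03, -0.35], [0, 0, 0]],
])

```text
time: 33.38
eef_pos: [0.5454, -0.1059, 0.1847]
tcp_rot: [0.514, -0.487, -0.509, -0.49]
contact_force: [0.3, -0.3, 1.0]
opening: 0.449
```

>>> play_rows([
  [45, [0, -0.07, -0.11], [0, 0, 0]],
  [45, [0, -0.14, -0.22], [0, 0, 0]],
  [45, [0, -0.2, -0.33], [0, 0, 0]],
  [45, [0, -0.25, -0.44], [0, 0, 0]],
  [45, [0, -0.27, -0.55], [0, 0, 0]],
  [45, [0, -0.27, -0.62], [0, 0, 0]],
  [45, [0, -0.27, -0.62], [0, 0, 0]],
  [45, [0, -0.27, -0.62], [0, 0, 0]],
])

```text
time: 34.05
eef_pos: [0.633, -0.2881, 0.1822]
tcp_rot: [0.511, -0.488, -0.51, -0.49]
contact_force: [-0.3, 0.9, -1.0]
opening: 0.45
```

```bash
python3 - <<'E'
from pl import *
import pickle
plate()
w=snap('wrist');t=snap('top');s_=snap('scene');pickle.dump((w,t,s_),open('d2.pkl','wb'))
print(to((-.044,-.293,.15),RQ), proj(w,c2w((-.044,-.293,.083))),proj(t,c2w((-.065,0,.06))),proj(s_,c2w((-.044,-.293,.083))))
a=cv2.resize(w['color'],(400,300));b=cv2.resize(t['color'][190:290,240:440],(400,200),interpolation=cv2.INTER_CUBIC);u,v=proj(w,c2w((-.044,-.293,.083))).astype(int)
cr=cv2.resize(w['color'][max(v-75,0):v+75,max(u-100,0):u+100],(400,300),interpolation=cv2.INTER_CUBIC)
sc=cv2.resize(s_['color'][150:250,190:390],(400,200),interpolation=cv2.INTER_CUBIC)
cv2.imwrite('pics/c13.png',np.vstack([np.hstack([a[:,:],cv2.resize(cr,(400,300))]),np.hstack([b,sc])])[:,:,::-1])
print(u,v)
E
```

```text
34.05 tcp [ 0.0016 -0.2924  0.1822] [-0.33006464  0.87898363 -0.96949372]
top 801 mean [-0.2063 -0.314   0.02  ] enc [array([-192.6, -292.4]), np.float64(72.0)]
scene 178 mean [-0.1655 -0.2842  0.02  ] enc [array([-175.8, -279.3]), np.float64(67.3)]
wrist 5579 mean [-0.1376 -0.2867  0.02  ] enc [array([-151.9, -286.7]), np.float64(62.9)]
(array([ 0.1071,  0.1514, -0.0104]), array([0.002 , 0.0002, 0.0006])) [276.09961345 146.4030717 ] [301.13108271 226.93503632] [231.96614427 172.75607806]
276 146
```

View pics/c13.png

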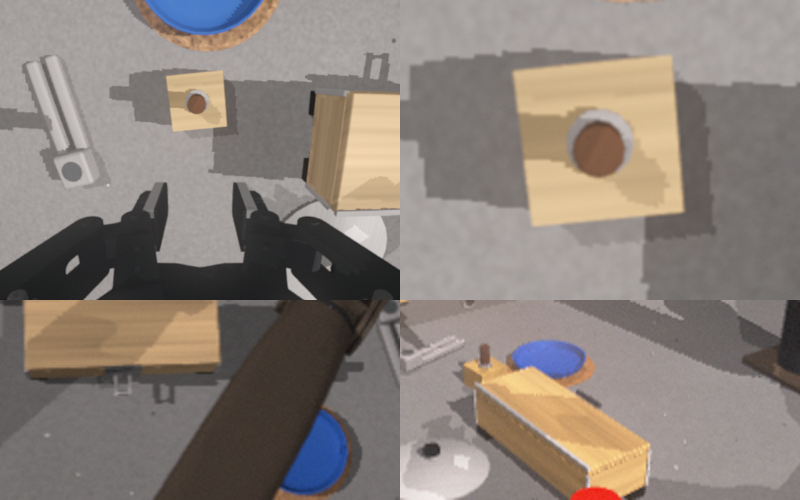

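Pictures: the pin's grip is at wrist px (275,146), matching the predicted (276,146). The hasp is down on the front, the lid is shut, and the plate lies on the mat.

>>> play_rows([
  [45, [0.05, 0.08, -0.005], [0.002, 0, 0]],
  [45, [0.107, 0.151, -0.005], [0.002, 0, 0]],
  [45, [0.107, 0.151, -0.005], [0.002, 0, 0]],
  [45, [0.2, 0.151, -0.005], [0.002, 0, 0]],
  [45, [0.3, 0.151, -0.005], [0.002, 0, 0]],
  [45, [0.38, 0.151, -0.005], [0.002, 0, 0]],
  [45, [0.434, 0.151, -0.005], [0.002, 0, 0]],
  [45, [0.434, 0.151, -0.005], [0.002, 0, 0]],
  [45, [0.434, 0.151, -0.005], [0.002, 0, 0]],
])

```text
time: 35.1
eef_pos: [0.5876, -0.2894, 0.0512]
tcp_rot: [-0.51, 0.489, 0.511, 0.489]
contact_force: [-0.0, 0.5, -0.4]
opening: 0.454
```

```bash
python3 - <<'E'
from pl import *
s,p,M=st();print(s['time'],w2c(p),s['contact_force']);print(to((-.044,-.293,.052),RQ))
t=snap('top');hsv=cv2.cvtColor(t['color'],cv2.COLOR_RGB2HSV)
cv2.imwrite('pics/t14.png',cv2.resize(t['color'][200:300,240:440],None,fx=4,fy=4,interpolation=cv2.INTER_CUBIC)[:,:,::-1])
plate()
E
```

```text
35.1 [-0.04391818 -0.29179715  0.05124822] [-0.04434894  0.46705056 -0.41276837]
(array([-0.0025,  0.0003, -0.004 ]), array([-0.0005,  0.0009, -0.0003]))
35.15 tcp [-0.043  -0.2926  0.0529] [ 0.13510113 -0.37883207  0.95442146]
top 639 mean [-0.2089 -0.3198  0.02  ] enc [array([-196.7, -299.6]), np.float64(70.4)]
scene 276 mean [-0.1761 -0.2908  0.02  ] enc [array([-185.9, -285.2]), np.float64(73.0)]
wrist 21179 mean [-0.1419 -0.2868  0.02  ] enc [array([-160.1, -286.6]), np.float64(67.3)]
```

Grasp the pin, then lift gently.

>>> play_rows([
  [10, [0, 0, -0.004], [0, 0, 0]],
  [10, [0, 0, -0.004], [0, 0, 0]],
  [10, [0, 0, -0.004], [0, 0, 0]],
  [10, [0, 0, -0.004], [0, 0, 0]],
  [10, [0, 0, -0.004], [0, 0, 0]],
  [10, [0, 0, -0.004], [0, 0, 0]],
  [10, [0, 0, -0.004], [0, 0, 0]],
])

```text
time: 35.88
eef_pos: [0.5884, -0.2921, 0.0533]
tcp_rot: [0.511, -0.489, -0.51, -0.49]
contact_force: [-0.0, 0.3, 5.6]
opening: 0.194
```

>>> play_rows([
  [10, [-0.05, 0, 0], [0, 0, 0]],
  [10, [-0.1, 0, 0], [0, 0, 0]],
  [10, [-0.15, 0, 0], [0, 0, 0]],
  [10, [-0.22, 0, 0], [0, 0, 0]],
  [10, [-0.3, 0, 0], [0, 0, 0]],
  [10, [-0.37, 0.01, 0], [0, 0, 0]],
  [10, [-0.37, 0.04, 0.1], [0, 0, 0]],
  [10, [-0.37, 0.08, 0.2], [0, 0, 0]],
  [10, [-0.37, 0.12, 0.3], [0, 0, 0]],
  [10, [-0.37, 0.133, 0.4], [0, 0, 0]],
])

```text
time: 36.72
eef_pos: [0.5411, -0.1722, 0.164]
tcp_rot: [0.51, -0.489, -0.51, -0.49]
contact_force: [0.4, 0.8, -0.0]
opening: 0.198
```

>>> play_rows([
  [10, [0, 0, 0.1], [0, 0, 0]],
  [10, [0, 0, 0.2], [0, 0, 0]],
  [10, [0, 0, 0.3], [0, 0, 0]],
  [10, [0, 0, 0.4], [0, 0, 0]],
  [10, [0, 0, 0.5], [0, 0, 0]],
  [10, [0, 0, 0.576], [0, 0, 0]],
  [10, [0, 0, 0.576], [0, 0, 0]],
  [10, [0, 0, 0.576], [0, 0, 0]],
])

```text
time: 37.38
eef_pos: [0.5353, 0.0003, 0.164]
tcp_rot: [0.512, -0.488, -0.511, -0.489]
contact_force: [0.1, -0.2, -0.6]
opening: 0.201
```

```bash
python3 - <<'E'
from pl import *
import pickle
s,p,M=st();print(s['time'],w2c(p),s['opening'],s['contact_force']);print(to((-.084,0,.12),RQ))
w=snap('wrist');s_=snap('scene');pickle.dump((w,s_),open('d3.pkl','wb'))
for q in [(-.084,0,.059),(-.099,.014,.059),(-.099,-.014,.059),(-.068,.03,.021),(-.068,-.03,.021)]: print(q,proj(w,c2w(q)).round(1),proj(s_,c2w(q)).round(1))
cv2.imwrite('pics/c15.png',np.hstack([w['color'][60:420,100:460],cv2.resize(s_['color'][165:255,225:335],(440,360),interpolation=cv2.INTER_CUBIC)])[:,:,::-1])
E
```

```text
37.3833 [-8.35051322e-02 -4.55599593e-05  1.64007981e-01] 0.2013475436312551 [ 0.05978298 -0.15558226 -0.56134827]
(array([0.1467, 0.0019, 0.0002]), array([ 0.0008, -0.0002,  0.0012]))
(-0.084, 0, 0.059) [280.8 209.5] [288.8 208. ]
(-0.099, 0.014, 0.059) [300.8 188.8] [294.9 208.4]
(-0.099, -0.014, 0.059) [260.8 188.7] [289.6 204.9]
(-0.068, 0.03, 0.021) [317.1 216.5] [290.2 223. ]
(-0.068, -0.03, 0.021) [244.2 216.4] [279.2 215.2]
```

View pics/c15.png

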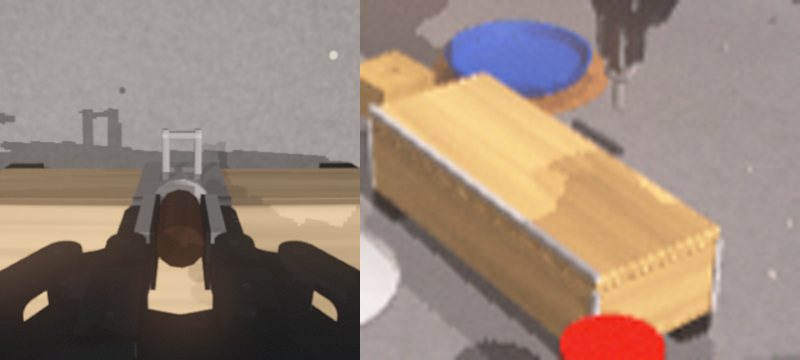

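The pin is held upright, centred at crop (181,215). The staple bar at px (263..301,190) agrees with the predicted (261..301,189). I lower it in two stages.

>>> play_rows([
  [10, [0.08, 0.001, 0.002], [0, 0, 0.001]],
  [10, [0.14, 0.001, 0.002], [0, 0, 0.001]],
  [10, [0.18, 0.001, 0.002], [0, 0, 0.001]],
  [10, [0.2, 0.001, 0.002], [0, 0, 0.001]],
  [10, [0.22, 0.001, 0.002], [0, 0, 0.001]],
  [10, [0.24, 0.001, 0.002], [0, 0, 0.001]],
  [10, [0.24, 0.001, 0.002], [0, 0, 0.001]],
])

```text
time: 38.07
eef_pos: [0.5347, -0.0002, 0.0901]
tcp_rot: [-0.51, 0.49, 0.511, 0.489]
contact_force: [-0.1, -0.8, -0.1]
opening: 0.199
```

```bash
python3 - <<'E'
from meas import *
s,p,M=st();print(s['time'],w2c(p),s['opening'],s['contact_force']);print(to((-.0835,.0005,.072),RQ))
E
```

```text
38.0667 [-0.0841233  -0.00052161  0.09006304] 0.19878907802219825 [-0.11927665 -0.84848939 -0.11568425]
(array([ 0.0602, -0.0022,  0.0034]), array([-0.0012,  0.0004, -0.0014]))
```

>>> play_rows([
  [10, [0.02, 0, 0.002], [0, 0, 0]],
  [10, [0.04, 0, 0.002], [0, 0, 0]],
  [10, [0.06, 0, 0.002], [0, 0, 0]],
  [10, [0.06, 0, 0.002], [0, 0, 0]],
  [10, [0.06, 0, 0.002], [0, 0, 0]],
])

```text
time: 38.48
eef_pos: [0.5345, 0.0008, 0.0722]
tcp_rot: [-0.51, 0.49, 0.511, 0.489]
contact_force: [0.4, -0.2, -0.1]
opening: 0.195
```

```bash
python3 - <<'E'
from meas import *
s,p,M=st();print(s['time'],w2c(p),s['opening'],s['contact_force'])
E
```

```text
38.4833 [-0.08424943  0.00048457  0.07220586] 0.19526756930219077 [ 0.37927882 -0.15019761 -0.05104432]
```

Release, pause, then rise straight up and swing clear towards +y so that the top view is free.

>>> play_rows([
  [25, [0, 0, 0], [0, 0, 0]],
  [40, [0, 0, 0], [0, 0, 0]],
  [45, [0, 0, 0], [0, 0, 0]],
  [45, [0, 0, 0], [0, 0, 0]],
  [45, [0, 0, 0], [0, 0, 0]],
  [45, [-0.06, 0, 0], [0, 0, 0]],
  [45, [-0.15, 0, 0], [0, 0, 0]],
  [45, [-0.27, 0, 0], [0, 0, 0]],
  [45, [-0.4, 0, 0], [0, 0, 0]],
  [45, [-0.5, 0, 0], [0, 0, 0]],
])

```text
time: 39.32
eef_pos: [0.5356, 0.0005, 0.2259]
tcp_rot: [0.511, -0.489, -0.51, -0.49]
contact_force: [1.1, -0.0, 0.3]
opening: 0.452
```

>>> play_rows([
  [45, [0, 0, 0.13], [0, 0, 0]],
  [45, [0, 0, 0.26], [0, 0, 0]],
  [45, [0, 0, 0.39], [0, 0, 0]],
  [45, [0, 0, 0.52], [0, 0, 0]],
  [45, [0, 0, 0.65], [0, 0, 0]],
  [45, [0, 0, 0.78], [0, 0, 0]],
  [45, [0, 0, 0.9], [0, 0, 0]],
  [45, [0, 0, 1.0], [0, 0, 0]],
  [45, [0, 0, 1.0], [0, 0, 0]],
  [45, [0, 0, 1.0], [0, 0, 0]],
])

```text
time: 40.15
eef_pos: [0.5219, 0.3017, 0.2227]
tcp_rot: [-0.511, 0.489, 0.512, 0.488]
contact_force: [0.1, 0.9, 0.4]
opening: 0.449
```

```bash
python3 - <<'E'
from pl import *
plate()
t=snap('top');s_=snap('scene');hsv=cv2.cvtColor(t['color'],cv2.COLOR_RGB2HSV)
m=((hsv[...,0]<20)&(hsv[...,1]>80)).astype(np.uint8); m|=((hsv[...,0]>100)&(hsv[...,0]<125)&(hsv[...,1]>130)).astype(np.uint8)
k,l,ss,ct=cv2.connectedComponentsWithStats(m);i=l[265,388];
pts=max(cv2.findContours((l==i).astype(np.uint8),0,1)[0],key=len)[:,0]
print('mat+plate',ss[i],(cv2.minEnclosingCircle(np.array([w2c(onz(t,u,v,.001))[:2]*1000 for u,v in pts],np.float32))))
print('pin head px exp',proj(t,c2w((-.084,0,.064))),'grip top',proj(t,c2w((-.084,0,.1))),proj(s_,c2w((-.084,0,.1))))
a=cv2.resize(t['color'][190:300,260:440],(792,484),interpolation=cv2.INTER_CUBIC)[:,:,::-1]
cv2.imwrite('pics/fin.png',a)
a=cv2.resize(t['color'][190:290,260:430],(425,250),interpolation=cv2.INTER_CUBIC)
b=cv2.resize(s_['color'][165:255,225:350],(375,270),interpolation=cv2.INTER_CUBIC)
z=cv2.resize(t['color'][205:255,270:330],(480,330),interpolation=cv2.INTER_CUBIC)
C_=np.zeros((600,800,3),np.uint8);C_[:250,:425]=a;C_[:270,425:]=b;C_[270:,:480]=z
w=snap('wrist');C_[270:510,480:]=cv2.resize(w['color'],(320,240))
cv2.imwrite('pics/c16.png',C_[:,:,::-1])
E
```

```text
40.15 tcp [-0.0837  0.3016  0.2227] [0.05136946 0.851845   0.44298424]
top 1567 mean [-0.1902 -0.2873  0.02  ] enc [array([-189.2, -286.9]), np.float64(73.0)]
scene 1 mean [-0.0076  0.5336  0.02  ] enc [array([ -5.8, 534.6]), np.float64(0.0)]Traceback (most recent call last):
  File "<stdin>", line 2, in <module>
  File "pl.py", line 9, in plate
    k,l,ss,ct=cv2.connectedComponentsWithStats(b);i=1+np.argmax(ss[1:,4])
                                                      ~~~~~~~~~^^^^^^^^^^
    return _wrapfunc(a, 'argmax', axis=axis, out=out, **kwds)
    return bound(*args, **kwds)
ValueError: attempt to get argmax of an empty sequence
```

```bash
python3 - <<'E'
from pl import *
t=snap('top');s_=snap('scene');hsv=cv2.cvtColor(t['color'],cv2.COLOR_RGB2HSV)
m=(hsv[...,1]>80).astype(np.uint8)
k,l,ss,ct=cv2.connectedComponentsWithStats(m);i=l[265,388]
pts=max(cv2.findContours((l==i).astype(np.uint8),0,1)[0],key=len)[:,0]
print('mat+plate',ss[i],(cv2.minEnclosingCircle(np.array([w2c(onz(t,u,v,.001))[:2]*1000 for u,v in pts],np.float32))))
print('pin head px exp',proj(t,c2w((-.084,0,.064))),'grip top',proj(t,c2w((-.084,0,.1))),proj(s_,c2w((-.084,0,.1))))
a=cv2.resize(t['color'][190:290,260:430],(425,250),interpolation=cv2.INTER_CUBIC)
b=cv2.resize(s_['color'][165:255,225:350],(375,270),interpolation=cv2.INTER_CUBIC)
z=cv2.resize(t['color'][205:255,270:330],(396,330),interpolation=cv2.INTER_CUBIC)
z2=cv2.resize(s_['color'][185:235,260:320],(396,330),interpolation=cv2.INTER_CUBIC)
C_=np.zeros((600,800,3),np.uint8);C_[:250,:425]=a;C_[:270,425:]=b;C_[270:,:396]=z;C_[270:,404:]=z2
cv2.imwrite('pics/c16.png',C_[:,:,::-1])
E
```

```text
mat+plate [ 361  239   55   54 2205] ((-190.748046875, -283.12738037109375), 89.85171508789062)
pin head px exp [301.39681968 232.48264935] grip top [301.70162761 230.43263645] [289.25429765 197.3363028 ]
```

No pictures are left to view, so I check the pin, lid and bystanders numerically.

```bash
python3 - <<'E'
from pl import *
import pickle
D=pickle.load(open('d0.pkl','rb'))
t=snap('top');s_=snap('scene')
def blob(c,lo,hi,near,rad):
    h=cv2.cvtColor(c['color'],cv2.COLOR_RGB2HSV);m=cv2.inRange(h,lo,hi);k=np.zeros_like(m);cv2.circle(k,tuple(int(x) for x in near),rad,255,-1);m&=k
    ys,xs=np.nonzero(m);return (len(xs),xs.mean().round(1),ys.mean().round(1)) if len(xs) else None
e=c2w((-.084,0,.083));u,v=proj(t,e);a,b=proj(s_,e)
print('exp grip ctr',u,v,a,b)
for c,(x,y) in ((t,(u,v)),(s_,(a,b))):
    x,y=int(x),int(y); h=cv2.cvtColor(c['color'],cv2.COLOR_RGB2HSV)
    print('H/S/V'); print(h[y-9:y+12:1,x-6:x+7,2]); print(h[y-9:y+12,x-6:x+7,1])
for n,lo,hi,pt,r in (('jar',(0,150,80),(8,255,255),(222,170),16),('knob',(0,0,0),(180,255,40),(327,156),8),('press',(0,0,125),(180,40,255),(438,210),30),('block',(8,60,60),(25,255,255),(390,219),16)):
    print(n,blob(D['top'],lo,hi,pt,r),blob(t,lo,hi,pt,r))
# vertical diff on chest lid top corners: brightness unaffected
E
```

```text
exp grip ctr 301.55609059697247 231.41142956906333 289.0571198969597 201.78944991058438
H/S/V
[[182 180 172 166 164 166 152 140 138 132 122 119 119]
 [ 93  91  87  86  85  86  81  78  77  76  73  72  72]
 [ 69  68  69  67  69  65  65  64  64  62  64  63  61]
 [ 55  54  53  53  54  58  59  58  55  58  62  65  65]
 [ 60  63  63  62  65  62  63  64  65  69  67  65  66]
 [ 56  63  68  67  71  70  68  62  72  85  81  70  65]
 [ 58  74  96  86  64  68  64  59  74 108  98  73  66]
 [ 56  72 100  89  66  56  48  46  57 100  97  74  71]
 [ 57  74 100  99  73  52  46  45  42  63  73  78  78]
 [ 60  67  97 111  84  51  46  44  41  59  85 102 108]
 [ 91  89 102 101  73  45  44  43  44  65  87 106 110]
 [ 98  95 102 102  71  43  41  42  44  65  89 104 109]
 [115 114 108 115  85  44  33  38  47  75  95 106 112]
 [116 115 105  89  78  62  49  56  65  79  96 113 115]
 [120 115 104  90  83  82  84  83  83  85  95 109 115]
 [116 114 104  97  95  93  99  97  89  86  94 108 113]
 [113 114 110 111 113 113 116 112 106 104 104 109 111]
 [107 108 110 110 108 109 111 110  94  79  74  80  97]
 [ 76  77  79  7
[... 3294 characters left out ...]
[116 117 116 123 117 116 112 114 112 111  82  41  26]
 [120 120 118 120 120 118 114 114 113 111 109  92  61]
 [124 120 122 116 120 117 120 119 115 114 110 113 107]
 [122 120 118 120 120 116 118 116 114 116 112 111 112]
 [119 120 121 119 121 119 116 115 120 114 116 115 109]
 [124 119 120 118 117 118 115 118 122 116 116 117 117]]
jar (359, np.float64(222.6), np.float64(169.7)) (357, np.float64(222.5), np.float64(169.7))
knob (32, np.float64(326.7), np.float64(155.6)) (32, np.float64(326.8), np.float64(155.7))
press (271, np.float64(438.8), np.float64(213.0)) (317, np.float64(438.8), np.float64(212.5))
block (400, np.float64(389.2), np.float64(219.9)) (433, np.float64(389.4), np.float64(219.8))
```

```bash
python3 -c "
from plant import ctrl
print(ctrl.sign_off())"
```

```text
the job is handed in; nothing more can be done
None
```

The worktop is packed up and the job is handed in, at about 40 s of the 208 s allowed. No verdict was reported.

- **Tins:** All four grey tins went into the chest; the picture taken just before the lid was closed shows them upright in a row. I left the black, orange and purple look-alikes alone.
- **Lid and hasp:** The lid is shut: the finger met it at 97 mm with 10 N. The hasp came to a firm stop flat on the front at 20 N, with the staple through its slot.
- **Pin:** It went down through the staple without contact and was released about 2 mm above its seat. In the last images its grip is upright and at the seated height to within about a pixel.
- **Plate:** It was drawn along from inside its rim. Its centre is about 4 mm from the mat's centre.
- **Bystanders:** The jar and the pot lid's knob moved at most 0.1 px in the top view, and the garlic press 0.5 px.

**What did not go cleanly or was not fully checked:**
- The fingers met the hasp's tip on the way down, pressing with about 27 N. The hasp then swung as planned and the lid stayed shut.
- The final pin and hasp check was numerical only, because the 16-picture viewing limit had been reached.
- One check script stopped with an error because the plate was out of that camera's view. I re-measured without it.

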